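Clear the bench and pack a case of cured roe

ROBOT

A 6-joint arm with a two-finger parallel gripper is mounted at the origin on the work surface. World frame = base frame: x ahead of the robot, y to its left, z up, the work surface at z = 0. Lengths are in mm, angles in rad, forces in N, time in s.
With the tool pointing down it reaches from about 350 to 875 mm from the base axis. Payload 15.5 kg.
Tool frame: the origin (TCP) lies midway between the tips of the shut fingers; the grasp point (between the pads) lies 19 mm behind it; z points along the fingers, y is the line along which they close (so a half turn about z gives the same grasp; the last joint's range is limited). The gripper opens to 85 mm and grips with 20 to 120 N. Pads are 22 mm wide; open, the fingers measure 114 mm over their backs; the gripper's body (76 mm by 85 mm) begins 54 mm behind the grasp point. The pads swing forward as they close: fully open they stand 13 mm farther back than shut.
Start: joints at [-1.339, 0.494, 1.345, -0, 1.302, -0.096], TCP at [200.635, -591.922, 231.277] pointing down, gripper open.
Joint ranges: [-2.91, 2.91], [-0.82, 2.16], [0.22, 2.67], [-1.22, 4.37], [0.12, 2.79], [-3.08, 3.08]. Speed limits (rad/s): [1.89, 1.89, 2.57, 3.01, 3.01, 3.01].

INTERFACE

Orientations are given as [roll, pitch, yaw] about the fixed x, y, z axes, in that order (R = Rz(yaw) Ry(pitch) Rx(roll)).
In Python, from rig import r, viewer, finder gives the robot as it stands. The module is installed in compiled form; this text tells all that it offers.
- The arm moves only by the tool send_rows, never from a script. Its argument "increments" is one flat list of numbers, 7 for each row, row after row: the turn, a rotation vector about the world's x, y, z in degrees, then the shift along the world's x, y, z in m, then the finger opening in m, from 0 to 0.0854. A call has 1 to 12 rows; each row shifts and turns the commanded pose from where the row before left it; what a row does not reach is not made up. A row lasts 1/12 s, in which the tool goes at most 41.7 mm and 7.16 degrees, less where a joint would pass 70% of its speed; a pose out of reach is approached as far as the arm can. A call with a gripper value outside its range is refused whole. The fingers move at their own pace and stop on an object; "newtons" is the grip in N (left out, the last holds). Time passes only in rows, so rows that do not move let the fingers close. It gives the time, the measured TCP pose, the force, the opening and the grip force at its end, in the units of the state.
- r.observe(): the state, without advancing time (a new reading comes with each control period).
- viewer.capture(name): name is "scene" or "side" or "wrist"; returns the picture (400x640x3 uint8, blue, green, red); there is no depth.
- viewer.camera_model(name): a dict with "intrinsics" (3x3 intrinsics, pixels), "rvec" (rotation vector, rad) and "tvec" (3), from world to camera coordinates, as OpenCV has them; the wrist camera has in their place "T_tool_cam" (4x4, takes a point from camera to tool coordinates, whose origin is the TCP and whose axes are the flange's). Camera axes: x right, y down, z forward; pixel columns grow to the right and rows downward; lengths in mm; the calibration is good to about 2 mm. A picture is of the moment at which its call begins: read the wrist's pose just before it. camera_model takes no time and is no camera call.
- r.job_done(): hands the job in; it is judged then, once.
Trained networks look in the newest picture that a camera, given by its name, has taken for a name from the list of things; names that differ only in an ending like _2 or _b are one class to them, and where a whole thing is asked for, a point or a joint stands for the part that bears it (a point fixed in the world has none). Each returns a list of dicts, best first, with "conf" (0 to 1); they miss things now and then, are a little off and sometimes report something else, mostly with a low value. They report only what shows in the picture. A call takes as long as a camera call.
- finder.search_frame(query, camera): "box" ([left, top, right, bottom] as shares, 0 to 1, of the picture: columns of its width, rows of its height, round what is visible of it).
- finder.spot_point(query, camera): "xy" ([column, row] as shares, 0 to 1, of the picture: columns of its width, rows of its height: a listed point, or the origin of a listed thing).
The state is a dict: "time_s": time; "q": joint angles; "joint_velocities": joint speeds; "tau": joint torques, N m; "tool_pos": TCP position; "tcp_rot": TCP orientation; "wrist_force": force on the tool from outside, world axes, zero at the start; "torque": the same for the moment, N m; "gripper_width": opening from 0.0 (shut) to 1.0 (fully open); "finger_force": force on a finger pad.
Only numpy, scipy, OpenCV 4.12 (cv2) and the standard library are available. Lean on these libraries where they do the work, as an engineer would, in place of code of your own. Each camera call takes 0.05 s, during which the arm holds its last target. There are 200 camera calls.

TASK

First clear the bench: push every board offcut over the right-hand edge so that it drops into the white tub standing below. Then push the packing case fully home into the corner of the bench stops, lay both cured roes from the green drying board inside it, and close it with its lid, square and flush with the case all round, leaving the case tight against both stops. Do not disturb the hammer, the glass jar or the nail tin.

Things in the scene. Friction and masses are not known exactly. Their poses are not given: they have to be found in the camera images.
- bench_edge (a point): a point on the right-hand edge of the bench, at bench-top height; the edge is straight and runs along world x, and the bench lies to its left (+y). The bench top is 45 mm thick
- tub: shallow white plastic tub for scrap, open on top, 360 mm long (x) by 320 mm (y) by 120 mm high, walls and floor 6 mm, standing fixed on a wooden stand beyond and partly under the right-hand edge; origin at the centre of its underside, 185 mm below the bench top, so its rim is 65 mm below the bench top. Along y it reaches 25 mm in under the bench and 295 mm out from the edge. It stands in a different place along the edge each time
- offcut1: flat offcut of pale pine board, 90 mm (x) by 86 mm (y) by 14 mm thick, about 0.07 kg, lying flat on the bench, too wide for most grippers; origin at the centre of its underside, z up. Three or four of the four are present
- offcut2: flat offcut of pale pine board, 90 mm (x) by 86 mm (y) by 14 mm thick, about 0.07 kg, lying flat on the bench, too wide for most grippers; origin at the centre of its underside, z up. Three or four of the four are present
- offcut3: flat offcut of pale pine board, 90 mm (x) by 86 mm (y) by 14 mm thick, about 0.07 kg, lying flat on the bench, too wide for most grippers; origin at the centre of its underside, z up. Three or four of the four are present
- offcut4: flat offcut of pale pine board, 90 mm (x) by 86 mm (y) by 14 mm thick, about 0.07 kg, lying flat on the bench, too wide for most grippers; origin at the centre of its underside, z up. Three or four of the four are present
- stops: corner stops: two brown wooden strips 22 mm wide and 30 mm high fixed to the bench in an L. Origin on the bench top at the inner corner. One strip runs along its y axis (from +22 to -148 mm), its inner face is the plane x = 0 and stops a part pushed to +x; the other runs along its x axis (0 to -120 mm), its inner face is the plane y = 0 and stops a part pushed to +y. With the case home, the case's origin is at x = -61 mm, y = -83 mm here and its axes are parallel to these
- case: open packing case of pale pine, 122 mm (x) by 166 mm (y) by 50 mm high, walls and floor 8 mm, loose on the bench, about 0.45 kg; origin at the centre of its underside, z up. Inside it is 106 by 150 mm and 42 mm deep: the two roes fit side by side, each along x, at y = -34 and +34 mm
- lid: lid of the case: pale pine board 122 mm (x) by 166 mm (y) by 12 mm with a brown batten 24 mm (x) by 110 mm (y) by 28 mm high along the middle of its top to grip it by (40 mm high in all), 0.2 kg, lying on the bench batten up; origin at the centre of its underside, z up. On the case its origin is 50 mm above the case's origin; either way round will do
- drying_board: fixed green drying board, 136 mm (x) by 150 mm (y) overall, its surface 12 mm above the bench, with pale strips 12 mm wide and 18 mm high along its -x and +x edges; origin at the centre of its underside
- roe1: cured, wax-hard amber roe, a pair of lobes 90 mm long (x) by 36 mm wide (y) by 22 mm high with a pale tip at its -x end, 0.09 kg, lying on the drying board, to be gripped across its width; origin at the centre of its underside, z up.
- roe2: cured, wax-hard amber roe, a pair of lobes 90 mm long (x) by 36 mm wide (y) by 22 mm high with a pale tip at its -x end, 0.09 kg, lying on the drying board, to be gripped across its width; origin at the centre of its underside, z up.
- hammer: hammer lying on the far part of the bench, to be left alone; about 0.3 m long with its head to the left; origin near the middle of its length
- jar: glass jar with steel lid, 68 mm across, 95 mm high, to be left alone; origin at the centre of its underside
- nail_tin: metal nail tin, 72 mm across, 80 mm high, to be left alone; origin at the centre of its underside

How it is judged:
By the outcome, as a careful person would: the job done as asked, in the order asked, and still so for the second after the job is handed in, with the robot touching nothing.
Of offcut1, offcut2, offcut3, offcut4 only 3 to 4 are there at a start; the rules pass over those that are not, and their reading is None.
At some moment in a run one of lid, case, offcut1, offcut2, offcut3, offcut4 may be knocked a few centimetres aside while the robot is not near it.
Once in a run the grip may slacken for a moment while it holds something.
It also fails if it takes over 210 s, if anything falls off the work surface, if the arm or the gripper's body presses on something with over 40 N, if the wrist force passes 120 N, or if a joint passes its speed limit or range.

## Working session

There is one attempt and no reset: what is moved stays moved. The work goes in short steps, Python scripts to look and compute and a tool call to move; the robot and the scene stay as the last step left them, time stands still between calls to the robot, and variables do not carry over. Pictures are saved under pics/ and viewed, at most 14 in all, crops included, and the job is handed in when it is done.

Besides the shell and the picture viewer there is one more tool, called after "Call:" as name(argument=value, ...), one argument or row to a line, values as JSON. send_rows: Moves the arm, as the interface text tells. Its arguments: {"type":"object","properties":{"increments":{"type":"array","items":{"type":"number"}},"newtons":{"type":"number"}},"required":["increments"]}

```bash
mkdir -p pics; cat > h.py <<'E'
import numpy as np, cv2
from rig import r, viewer, finder
from scipy.spatial.transform import Rotation as R
def cam(name):
    m=viewer.camera_model(name); K=np.array(m["intrinsics"],float)
    if "rvec" in m:
        Rc=cv2.Rodrigues(np.array(m["rvec"],float))[0]; t=np.array(m["tvec"],float).ravel()
        return K,Rc,t
    s=r.observe(); T=np.eye(4); T[:3,:3]=R.from_euler('xyz',s["tcp_rot"]).as_matrix(); T[:3,3]=s["tool_pos"]
    W=T@np.array(m["T_tool_cam"],float); Rc=W[:3,:3].T
    return K,Rc,-Rc@W[:3,3]
def back(c,uv,z):
    K,Rc,t=c; d=Rc.T@np.linalg.solve(K,[uv[0],uv[1],1.]); o=-Rc.T@t
    return o+d*(z-o[2])/d[2]
def proj(c,P):
    K,Rc,t=c; p=K@(Rc@np.asarray(P,float)+t); return p[:2]/p[2]
def snap(name,fn=None):
    c=cam(name); im=viewer.capture(name)
    if fn: cv2.imwrite("pics/"+fn,im)
    return c,im
def spots(name,c,qs):
    for q,z in qs:
        for d in finder.spot_point(q,name)[:4]:
            if d["conf"]<.25: continue
            uv=np.array(d["xy"])*[640,400]
            print(name,q,round(d["conf"],2),uv.round(),back(c,uv,z).round()[:2])
E
python3 - <<'E'
from h import *
print(r.observe())
for n in ["scene","side","wrist"]:
    c,im=snap(n,n+"0.png"); print(n, (-c[1].T@c[2]).round(), c[0].round(0).tolist())
    if n!="wrist":
        spots(n,c,[("bench_edge",0),("tub",-185),("offcut1",0),("stops",0),("case",0),("lid",0),("drying_board",0),("roe1",12),("hammer",0),("jar",0),("nail_tin",0)])
a=cv2.imread("pics/scene0.png");b=cv2.imread("pics/side0.png")
E
```

```text
{'time_s': 0.0, 'q': array([-1.33951500e+00,  4.94177024e-01,  1.34615464e+00,  3.49310267e-05,
        1.30249160e+00, -9.54990678e-02]), 'joint_velocities': array([-1.51314283e-03,  4.97006969e-04, -2.52292054e-04,  2.93148814e-04,
        1.97597448e-04, -7.95799638e-05]), 'tau': array([-1.76262485e-03, -8.82160735e+01, -3.83878326e+01, -3.21985299e-04,
        9.87416919e-03,  5.82826647e-05]), 'tool_pos': array([ 200.55158479, -591.56003825,  230.69611958]), 'tcp_rot': array([-3.14037087e+00, -1.50859509e-04,  3.26771019e-01]), 'wrist_force': array([-0.21567153, -0.17086595, -1.16583539]), 'torque': array([ 0.00500159,  0.03173594, -0.0021962 ]), 'finger_force': 0.0, 'gripper_width': 0.9993555270387022}
scene [1447. -282.  786.] [[415.0, 0.0, 319.0], [0.0, 415.0, 193.0], [0.0, 0.0, 1.0]]
scene tub 0.8 [153. 237.] [ 523. -578.]
scene offcut1 0.86 [228. 160.] [ 446. -313.]
scene offcut1 0.75 [239. 191.] [ 591. -297.]
scene offcut1 0.6 [282. 195.] [ 635. -184.]
scene stops 0.71 [392. 177.] [648. 130.]
scene case 0.84 [327. 156.] [507. -24.]
scene lid 0.69 [440. 156.] [598. 303.]
sc
[... 692 characters left out ...]
1 0.62 [343. 202.] [514.  -5.]
side offcut1 0.6 [316. 160.] [ 635. -181.]
side stops 0.9 [284. 227.] [646. 134.]
side case 0.94 [346. 204.] [502.   2.]
side lid 0.74 [277. 281.] [612. 304.]
side drying_board 0.96 [346. 316.] [441. 352.]
side drying_board 0.39 [379. 145.] [ 445. -327.]
side roe1 0.81 [348. 299.] [445. 316.]
side roe1 0.67 [342. 325.] [445. 381.]
side hammer 0.59 [315. 161.] [ 637. -179.]
side hammer 0.57 [263. 167.] [ 788. -100.]
side hammer 0.27 [345. 297.] [452. 304.]
side jar 0.78 [234. 225.] [777. 160.]
side nail_tin 0.65 [256. 344.] [606. 458.]
side nail_tin 0.59 [280. 283.] [604. 305.]
wrist [ 272. -567.  374.] [[277.0, 0.0, 321.0], [0.0, 277.0, 202.0], [0.0, 0.0, 1.0]]
```

View pics/scene0.png

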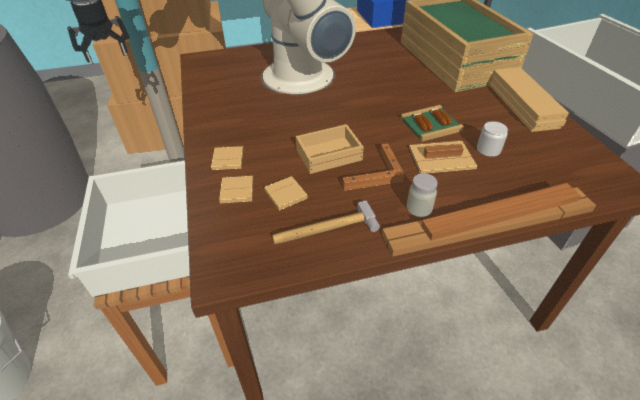

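View pics/side0.png

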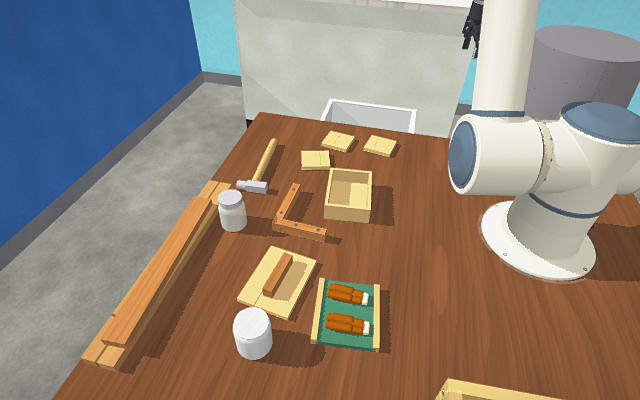

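The scene picture shows three offcuts at about (228,158), (237,189) and (287,193). The case is at (330,148), the stops near (385,170), the lid at (443,156) and the roes at (432,120). The tub is at the left edge. The side view shows the same layout. I'll go over the bench for a wrist look.

Call:
send_rows(
  increments=[0, 0, 5.1, 0.0257, 0.028, 0.005, 0.05, 0, 0, 5.1, 0.0257, 0.028, 0.005, 0.05, 0, 0, 5.1, 0.0257, 0.028, 0.005, 0.05, 0, 0, 5.1, 0.0257, 0.028, 0.005, 0.05, 0, 0, 5.1, 0.0257, 0.028, 0.005, 0.05, 0, 0, 5.1, 0.0257, 0.028, 0.005, 0.05, 0, 0, 5.1, 0.0257, 0.028, 0.005, 0.05],
)

```text
time_s: 1.83
tool_pos: [381.5, -394.4, 266.7]
tcp_rot: [3.141, 0.0, 0.954]
wrist_force: [1.2, -0.0, 0.1]
gripper_width: 0.585
finger_force: 0.0
```

Call:
send_rows(
  increments=[0, 0, 5.1, 0.0257, 0.028, 0.005, 0.05, 0, 0, 5.1, 0.0257, 0.028, 0.005, 0.05, 0, 0, 5.1, 0.0257, 0.028, 0.005, 0.05, 0, 0, 5.1, 0.0257, 0.028, 0.005, 0.05, 0, 0, 5.1, 0.0257, 0.028, 0.005, 0.05, 0, 0, 5.1, 0.0257, 0.028, 0.005, 0.05, 0, 0, 5.1, 0.0257, 0.028, 0.005, 0.05, 0, 0, 0, 0, 0, 0, 0.05, 0, 0, 0, 0, 0, 0, 0.05],
)

```text
time_s: 2.58
tool_pos: [561.5, -198.4, 301.3]
tcp_rot: [3.141, 0.0, 1.576]
wrist_force: [0.4, -0.2, 0.1]
gripper_width: 0.58
finger_force: 0.0
```

```bash
cat >> h.py <<'E'
def rects(c,im,z,lo=(12,40,120),hi=(32,160,255),amin=300):
    hsv=cv2.cvtColor(im,cv2.COLOR_BGR2HSV); m=cv2.inRange(hsv,lo,hi)
    m=cv2.morphologyEx(m,cv2.MORPH_CLOSE,np.ones((3,3)))
    for k in cv2.findContours(m,cv2.RETR_EXTERNAL,cv2.CHAIN_APPROX_NONE)[0]:
        if cv2.contourArea(k)<amin: continue
        P=np.array([back(c,p[0],z)[:2] for p in k],np.float32)
        (x,y),(w,h),a=cv2.minAreaRect(P)
        print("rect ctr %.0f %.0f size %.0f %.0f ang %.1f px"%(x,y,w,h,a),k[:,0].mean(0).round(),k[:,0].min(0),k[:,0].max(0))
E
python3 - <<'E'
from h import *
print(r.observe()["tool_pos"],r.observe()["tcp_rot"])
c,im=snap("wrist","w1.png")
print(-c[1].T@c[2])
for q,z in [("offcut1",0),("case",0),("stops",0),("bench_edge",0),("lid",0)]: spots("wrist",c,[(q,z)])
rects(c,im,14)
# tub from scene
s=cam("scene")
for uv in [(93,180),(78,278)]: print("tub rim",back(s,uv,-65))
E
```

```text
[ 561.52364655 -198.3770276   301.30593595] [3.14123631e+00 1.22852777e-04 1.57609198e+00]
[ 562.28111638 -122.89865023  444.21287317]
wrist offcut1 0.92 [368. 150.] [ 638. -172.]
wrist offcut1 0.71 [254. 231.] [ 448. -312.]
wrist offcut1 0.68 [333. 225.] [ 584. -301.]
wrist case 0.85 [278.  39.] [501. -17.]
wrist bench_edge 0.69 [286. 292.] [ 499. -433.]
wrist bench_edge 0.29 [333. 227.] [ 584. -304.]
rect ctr 15 -438 size 139 47 ang 28.2 px [ 22. 300.] [  0 288] [ 56 322]
rect ctr 451 -310 size 101 104 ang 78.6 px [252. 229.] [221 203] [288 257]
rect ctr 589 -302 size 102 94 ang 79.7 px [335. 229.] [305 198] [369 259]
rect ctr 642 -174 size 99 102 ang 15.9 px [370. 150.] [334 114] [405 188]
rect ctr 796 -124 size 41 247 ang 3.0 px [477. 108.] [458  24] [496 198]
rect ctr 661 2 size 50 32 ang 88.0 px [393.  20.] [381   0] [405  42]
rect ctr 505 -38 size 149 134 ang 2.7 px [284.  48.] [220   0] [334 105]
tub rim [ 348.79815842 -729.33741673  -65.        ]
tub rim [ 724.38681479 -718.77412842  -65.        ]
```

View pics/w1.png

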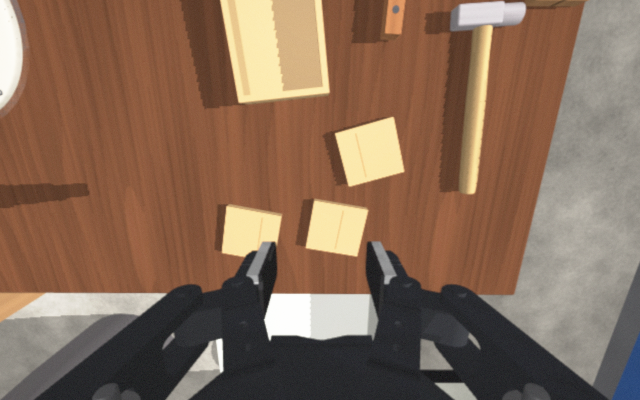

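The wrist view shows the offcuts at about (252,229), (336,228) and (370,151), the case at (280,45) and the bench edge at row 293, with the tub below it. I push the middle offcut (x≈587) first, keeping clear of the one behind it.

Call:
send_rows(
  increments=[0, 0, 0, 0.0005, -0.0054, -0.04, 0.04, 0, 0, 0, 0.0005, -0.0054, -0.04, 0.04, 0, 0, 0, 0.0005, -0.0054, -0.04, 0.04, 0, 0, 0, 0.0005, -0.0054, -0.04, 0.04, 0, 0, 0, 0.0005, -0.0054, -0.04, 0.04, 0, 0, 0, 0.0005, -0.0054, -0.04, 0.04, 0, 0, 0, 0.0005, -0.0054, -0.04, 0.04, 0, 0, 0, 0, 0, -0.01, 0.04, 0, 0, 0, 0, 0, -0.009, 0.04, 0, 0, 0, 0, 0, 0, 0.04],
)

```text
time_s: 3.72
tool_pos: [563.6, -237.8, 2.0]
tcp_rot: [-3.141, -0.001, 1.572]
wrist_force: [-0.6, 0.3, 0.3]
gripper_width: 0.468
finger_force: 0.0
```

Call:
send_rows(
  increments=[0, 0, 0, 0, -0.008, 0, 0.04, 0, 0, 0, 0, -0.012, 0, 0.04, 0, 0, 0, 0, -0.016, 0, 0.04, 0, 0, 0, 0, -0.018, 0, 0.04, 0, 0, 0, 0, -0.018, 0, 0.04, 0, 0, 0, 0, -0.018, 0, 0.04, 0, 0, 0, 0, -0.018, 0, 0.04, 0, 0, 0, 0, -0.018, 0, 0.04, 0, 0, 0, 0, -0.018, 0, 0.04, 0, 0, 0, 0, -0.018, 0, 0.04, 0, 0, 0, 0, -0.018, 0, 0.04, 0, 0, 0, 0, -0.018, 0, 0.04],
)

```text
time_s: 4.72
tool_pos: [563.4, -438.4, 2.4]
tcp_rot: [3.141, 0.0, 1.572]
wrist_force: [0.6, -0.2, 0.2]
gripper_width: 0.463
finger_force: 0.0
```

Call:
send_rows(
  increments=[0, 0, 0, 0, -0.018, 0, 0.04, 0, 0, 0, 0, -0.018, 0, 0.04, 0, 0, 0, 0, -0.018, 0, 0.04, 0, 0, 0, 0, 0, 0, 0.04, 0, 0, 0, 0, 0, 0, 0.04, 0, 0, 0, 0, 0.02, 0.03, 0.04, 0, 0, 0, 0, 0.02, 0.03, 0.04, 0, 0, 0, 0, 0.02, 0.03, 0.04],
)

```text
time_s: 5.38
tool_pos: [563.1, -428.7, 92.6]
tcp_rot: [-3.14, -0.001, 1.572]
wrist_force: [1.1, -0.3, 0.2]
gripper_width: 0.468
finger_force: 0.0
```

```bash
python3 - <<'E'
from h import *
print(r.observe()["tool_pos"])
c,im=snap("side","s2.png"); spots("side",c,[("offcut1",0)])
c,im=snap("scene"); cv2.imwrite("pics/sc2.png",cv2.resize(im[120:320,60:360],None,fx=2,fy=2)); spots("scene",c,[("offcut1",0)])
E
```

```text
[ 563.12221705 -428.73426426   92.6460537 ]
side offcut1 0.86 [314. 162.] [ 639. -173.]
side offcut1 0.65 [378. 146.] [ 449. -319.]
scene offcut1 0.88 [227. 159.] [ 440. -316.]
scene offcut1 0.85 [284. 196.] [ 642. -180.]
scene offcut1 0.81 [163. 254.] [ 759. -499.]
```

View pics/sc2.png

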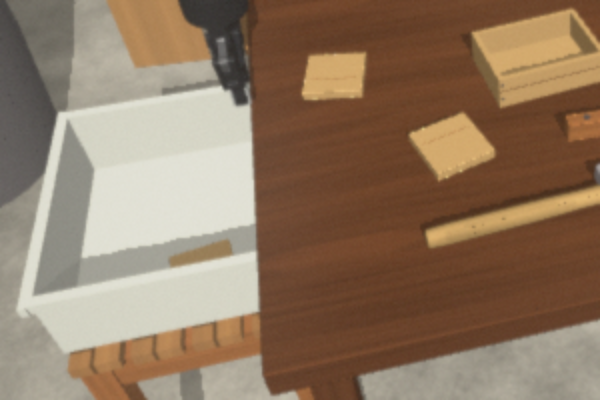

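First offcut is in the tub (crop (200,254)); two remain, at crop (335,77) and (452,146). Next is the near one.

Call:
send_rows(
  increments=[0, 0, 0, -0.019, 0.031, 0, 0.05, 0, 0, 0, -0.019, 0.031, 0, 0.05, 0, 0, 0, -0.019, 0.031, 0, 0.05, 0, 0, 0, -0.019, 0.031, 0, 0.05, 0, 0, 0, -0.019, 0.031, 0, 0.05, 0, 0, 0, -0.019, 0.031, 0, 0.05, 0, 0, 0, 0, 0, -0.03, 0.05, 0, 0, 0, 0, 0, -0.03, 0.05, 0, 0, 0, 0, 0, -0.02, 0.05, 0, 0, 0, 0, 0, -0.01, 0.05, 0, 0, 0, 0, 0, 0, 0.05],
)

```text
time_s: 6.5
tool_pos: [448.6, -243.2, -0.1]
tcp_rot: [-3.138, -0.003, 1.573]
wrist_force: [-0.4, -0.1, -0.3]
gripper_width: 0.586
finger_force: 0.0
```

Call:
send_rows(
  increments=[0, 0, 0, 0, -0.008, 0, 0.05, 0, 0, 0, 0, -0.012, 0, 0.05, 0, 0, 0, 0, -0.016, 0, 0.05, 0, 0, 0, 0, -0.0175, 0, 0.05, 0, 0, 0, 0, -0.0175, 0, 0.05, 0, 0, 0, 0, -0.0175, 0, 0.05, 0, 0, 0, 0, -0.0175, 0, 0.05, 0, 0, 0, 0, -0.0175, 0, 0.05, 0, 0, 0, 0, -0.0175, 0, 0.05, 0, 0, 0, 0, -0.0175, 0, 0.05, 0, 0, 0, 0, -0.0175, 0, 0.05, 0, 0, 0, 0, -0.0175, 0, 0.05],
)

```text
time_s: 7.5
tool_pos: [449.7, -440.4, 3.6]
tcp_rot: [3.14, 0.002, 1.572]
wrist_force: [0.2, -0.2, -0.2]
gripper_width: 0.588
finger_force: 0.0
```

Call:
send_rows(
  increments=[0, 0, 0, 0, -0.0175, 0, 0.05, 0, 0, 0, 0, -0.0175, 0, 0.05, 0, 0, 0, 0, -0.0175, 0, 0.05, 0, 0, 0, 0, 0, 0, 0.05, 0, 0, 0, 0, 0, 0, 0.05, 0, 0, 0, 0, 0.02, 0.03, 0.05, 0, 0, 0, 0, 0.02, 0.03, 0.05, 0, 0, 0, 0, 0.02, 0.03, 0.05],
)

```text
time_s: 8.17
tool_pos: [449.1, -428.9, 93.3]
tcp_rot: [-3.141, -0.001, 1.572]
wrist_force: [1.3, -0.1, 0.7]
gripper_width: 0.586
finger_force: 0.0
```

```bash
python3 - <<'E'
from h import *
print(r.observe()["tool_pos"])
for n in ["side","scene"]:
    c,im=snap(n); spots(n,c,[("offcut1",0)]);  rects(c,im,14)
c=cam("scene")
for x in (356,536,716): print(x,proj(c,[x,-735,-65]),proj(c,[x,-440,-0]))
E
```

```text
[ 449.13450308 -428.86356845   93.31772484]
rect ctr -267 -174 size 278 88 ang 57.2 px [620. 208.] [593 180] [639 227]
rect ctr 384 107 size 1085 1060 ang 1.2 px [363. 292.] [ 51 112] [639 399]
scene offcut1 0.84 [285. 196.] [ 643. -179.]
scene offcut1 0.7 [164. 255.] [ 762. -497.]
scene offcut1 0.68 [163. 213.] [ 620. -500.]
rect ctr 1003 -389 size 169 35 ang 24.3 px [214. 333.] [191 307] [234 368]
rect ctr 964 -537 size 231 201 ang 0.0 px [144. 320.] [ 93 276] [190 385]
rect ctr 788 -119 size 34 239 ang 4.2 px [318. 228.] [273 212] [364 243]
rect ctr 643 -487 size 86 71 ang 1.6 px [166. 215.] [152 201] [181 229]
rect ctr 869 303 size 109 569 ang 1.4 px [486. 220.] [383 183] [595 256]
rect ctr 642 -176 size 106 94 ang 16.4 px [286. 193.] [264 175] [307 210]
rect ctr 625 96 size 121 250 ang 36.8 px [376. 172.] [343 143] [403 190]
rect ctr 577 318 size 197 223 ang 80.8 px [443. 149.] [409 124] [477 173]
rect ctr 482 -6 size 192 204 ang 6.4 px [329. 148.] [296 123] [363 173]
rect ctr 28 794 size 491 1150 ang 75.2 px [476.  50.] [407   0] [568 131]
rect ctr -368 -469 size 1540 620 ang 9.2 px [153.  65.] [88  0] [222 158]
356 [ 90.74665587 181.84614744] [183.82834365 149.10674958]
536 [ 82.17968055 224.08017057] [185.43276814 187.57917581]
716 [ 71.50896419 276.68535084] [187.42910709 235.44930192]
```

Two are down. The third is at (642,-176), and I drift it slightly to -x while pushing.

Call:
send_rows(
  increments=[0, 0, 0, 0.0191, 0.033, 0, 0.05, 0, 0, 0, 0.0191, 0.033, 0, 0.05, 0, 0, 0, 0.0191, 0.033, 0, 0.05, 0, 0, 0, 0.0191, 0.033, 0, 0.05, 0, 0, 0, 0.0191, 0.033, 0, 0.05, 0, 0, 0, 0.0191, 0.033, 0, 0.05, 0, 0, 0, 0.0191, 0.033, 0, 0.05, 0, 0, 0, 0.0191, 0.033, 0, 0.05, 0, 0, 0, 0.0191, 0.033, 0, 0.05, 0, 0, 0, 0.0191, 0.033, 0, 0.05],
)

```text
time_s: 9.2
tool_pos: [641.3, -98.5, 91.2]
tcp_rot: [-3.14, -0.0, 1.573]
wrist_force: [0.1, -0.5, 0.2]
gripper_width: 0.585
finger_force: 0.0
```

Call:
send_rows(
  increments=[0, 0, 0, 0, 0, -0.03, 0.05, 0, 0, 0, 0, 0, -0.03, 0.05, 0, 0, 0, 0, 0, -0.02, 0.05, 0, 0, 0, 0, 0, -0.008, 0.05, 0, 0, 0, 0, 0, 0, 0.05, 0, 0, 0, 0, -0.008, 0, 0.05, 0, 0, 0, 0, -0.012, 0, 0.05, 0, 0, 0, 0, -0.016, 0, 0.05, 0, 0, 0, 0, -0.0177, 0, 0.05, 0, 0, 0, 0, -0.0177, 0, 0.05, 0, 0, 0, 0, -0.0177, 0, 0.05, 0, 0, 0, 0, -0.0177, 0, 0.05],
)

```text
time_s: 10.2
tool_pos: [641.1, -209.2, 5.2]
tcp_rot: [3.14, 0.001, 1.572]
wrist_force: [-0.1, 1.4, 0.9]
gripper_width: 0.587
finger_force: 0.4
```

Call:
send_rows(
  increments=[0, 0, 0, -0.002, -0.0177, 0, 0.05, 0, 0, 0, -0.002, -0.0177, 0, 0.05, 0, 0, 0, -0.002, -0.0177, 0, 0.05, 0, 0, 0, -0.002, -0.0177, 0, 0.05, 0, 0, 0, -0.002, -0.0177, 0, 0.05, 0, 0, 0, -0.002, -0.0177, 0, 0.05, 0, 0, 0, -0.002, -0.0177, 0, 0.05, 0, 0, 0, -0.002, -0.0177, 0, 0.05, 0, 0, 0, -0.002, -0.0177, 0, 0.05, 0, 0, 0, -0.002, -0.0177, 0, 0.05, 0, 0, 0, -0.002, -0.0177, 0, 0.05, 0, 0, 0, -0.002, -0.0177, 0, 0.05],
)

```text
time_s: 11.2
tool_pos: [616.6, -420.7, 4.3]
tcp_rot: [-3.142, 0.0, 1.573]
wrist_force: [0.2, 0.3, 0.4]
gripper_width: 0.578
finger_force: 0.0
```

Call:
send_rows(
  increments=[0, 0, 0, 0, -0.0177, 0, 0.05, 0, 0, 0, 0, -0.0177, 0, 0.05, 0, 0, 0, 0, -0.0177, 0, 0.05, 0, 0, 0, 0, -0.0177, 0, 0.05, 0, 0, 0, 0, 0, 0, 0.05, 0, 0, 0, 0, 0, 0, 0.05, 0, 0, 0, -0.01, 0.03, 0.025, 0.05, 0, 0, 0, -0.01, 0.03, 0.025, 0.05, 0, 0, 0, -0.01, 0.03, 0.025, 0.05, 0, 0, 0, -0.01, 0.03, 0.025, 0.05, 0, 0, 0, -0.01, 0.03, 0.025, 0.05, 0, 0, 0, -0.01, 0.03, 0.025, 0.05],
)

```text
time_s: 12.2
tool_pos: [556.0, -307.6, 155.3]
tcp_rot: [-3.141, -0.0, 1.574]
wrist_force: [1.2, -0.2, 0.8]
gripper_width: 0.589
finger_force: 0.0
```

Call:
send_rows(
  increments=[0, 0, 0, 0, 0.035, 0.02, 0.05, 0, 0, 0, 0, 0.035, 0.02, 0.05, 0, 0, 0, 0, 0.035, 0.02, 0.05, 0, 0, 0, 0, 0.035, 0.02, 0.05, 0, 0, 0, 0, 0.035, 0.02, 0.05, 0, 0, 0, 0, 0.035, 0.02, 0.05, 0, 0, 0, 0, 0.035, 0.02, 0.05, 0, 0, 0, 0, 0, 0, 0.05, 0, 0, 0, 0, 0, 0, 0.05],
)

```text
time_s: 12.95
tool_pos: [557.0, -62.7, 295.5]
tcp_rot: [3.14, 0.0, 1.577]
wrist_force: [0.1, 0.1, -0.1]
gripper_width: 0.583
finger_force: 0.0
```

```bash
python3 - <<'E'
from h import *
print(r.observe()["tool_pos"])
c,im=snap("scene"); spots("scene",c,[("offcut1",0)])
cv2.imwrite("pics/sc4.png",im[120:320,60:360])
c,im=snap("wrist","w4.png")
spots("wrist",c,[("case",0),("stops",0),("offcut1",0)])
c,im=snap("side","s4.png"); spots("side",c,[("offcut1",0)])
a=cv2.imread("pics/w4.png"); b=cv2.imread("pics/sc4.png")
cv2.imwrite("pics/m4.png",np.vstack([a,np.hstack([b[:200,:300],np.zeros((200,340,3),np.uint8)])]))
E
```

```text
[557.02599549 -62.70148427 295.49155923]
scene offcut1 0.9 [169. 244.] [ 733. -484.]
scene offcut1 0.74 [166. 210.] [ 613. -492.]
scene offcut1 0.49 [162. 254.] [ 761. -501.]
wrist case 0.83 [286. 137.] [504. -18.]
wrist stops 0.79 [391.  28.] [654. 129.]
```

View pics/m4.png

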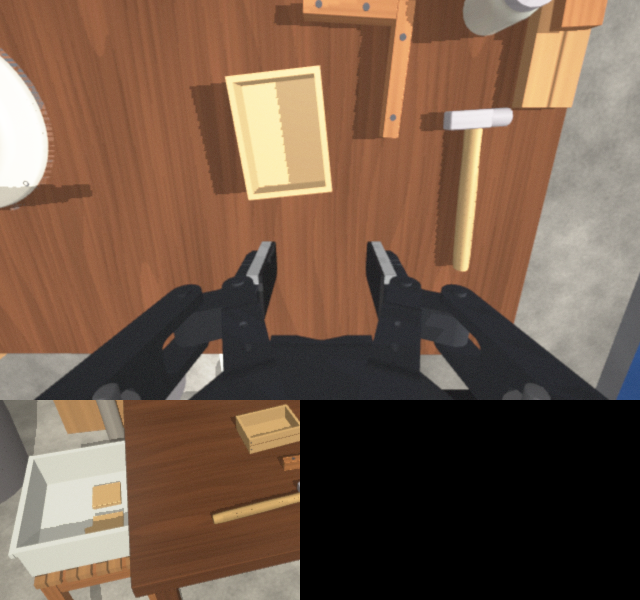

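Three offcuts lie in the tub and the bench is clear. The case rim corners are at about (227,77), (319,67), (331,191) and (249,199). The stops' inner corner is near (390,20). I'll zoom for a precise fit.

```bash
python3 - <<'E'
from h import *
im=cv2.imread("pics/w4.png")[0:205,215:425]
cv2.imwrite("pics/z4.png",cv2.resize(im,None,fx=2.9,fy=2.9,interpolation=cv2.INTER_CUBIC))
E
```

```text
(no output)
```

View pics/z4.png

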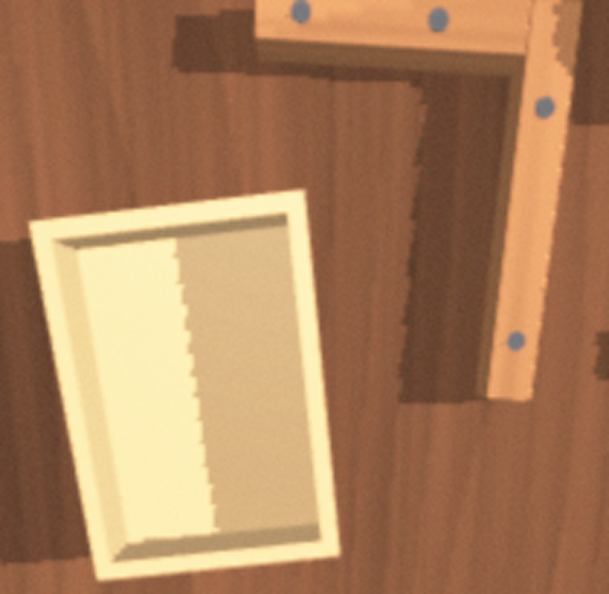

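```bash
cat > fit.py <<'E'
from h import *
def fit(P,w,h):
    """P: 4 pts in order (-x+y),(+x+y),(+x-y),(-x-y) -> center, yaw deg, rms"""
    Q=np.array([[-w,h],[w,h],[w,-h],[-w,-h]])/2.
    P=np.array(P)[:,:2]; m=P.mean(0); A=(P-m).T@Q; a=np.arctan2(A[1,0]-A[0,1],A[0,0]+A[1,1])
    Rm=np.array([[np.cos(a),-np.sin(a)],[np.sin(a),np.cos(a)]])
    return m,np.degrees(a),np.sqrt((((P-m)-Q@Rm.T)**2).sum(1).mean())
E
python3 - <<'E'
from fit import *
c=cam("wrist"); f=lambda u,v:(u/2.9+215,v/2.9)
P=[back(c,f(*p),50) for p in [(31,223),(303,190),(340,553),(100,579)]]
print(np.round(P)); print(fit(P,122,166))
S=[back(c,f(*p),30) for p in [(256,39),(527,54),(488,400)]]
print(np.round(S)); a=S[1]-S[0]; b=S[1]-S[2]
print("xstrip ang",np.degrees(np.arctan2(a[1],a[0])),"ystrip ang",np.degrees(np.arctan2(b[1],b[0]))-90, np.linalg.norm(a),np.linalg.norm(b))
B=[back(c,f(*p),0) for p in [(520,73),(478,400)]]; print(np.round(B))
E
```

```text
[[ 436.   60.   50.]
 [ 556.   73.   50.]
 [ 574.  -91.   50.]
 [ 454. -104.   50.]]
(array([505.07343293, -15.65376002]), np.float64(6.342438197927261), np.float64(0.6180473236276138))
[[536. 137.  30.]
 [655. 131.  30.]
 [647. -18.  30.]]
xstrip ang -2.7261050115775713 ystrip ang -2.8347188331714364 119.41847934342816 149.07355949251735
[[659. 132.   0.]
 [649. -20.   0.]]
```

Clean fit: case centre (505,-15.7) at yaw +6.3°, stops corner (655.5,131) at yaw -2.8°, so home is about (590.5,51). I'll grip the -x wall at (448,-22) and drive the case in.

Call:
send_rows(
  increments=[0, 0, 0.75, -0.0136, 0.0051, -0.0245, 0.045, 0, 0, 0.75, -0.0136, 0.0051, -0.0245, 0.045, 0, 0, 0.75, -0.0136, 0.0051, -0.0245, 0.045, 0, 0, 0.75, -0.0136, 0.0051, -0.0245, 0.045, 0, 0, 0.75, -0.0136, 0.0051, -0.0245, 0.045, 0, 0, 0.75, -0.0136, 0.0051, -0.0245, 0.045, 0, 0, 0.75, -0.0136, 0.0051, -0.0245, 0.045, 0, 0, 0.75, -0.0136, 0.0051, -0.0245, 0.045, 0, 0, 0, 0, 0, 0, 0.045],
  newtons=60,
)

```text
time_s: 14.1
tool_pos: [443.4, -23.1, 95.0]
tcp_rot: [-3.134, -0.002, 1.678]
wrist_force: [-1.4, 0.8, -0.7]
gripper_width: 0.524
finger_force: 0.0
```

```bash
python3 - <<'E'
from h import *
s=r.observe();print(s["tool_pos"],np.degrees(s["tcp_rot"]))
c,im=snap("side"); spots("side",c,[("case",0)])
E
```

```text
[443.41668932 -23.05025454  94.95307468] [-1.79565755e+02 -1.33202925e-01  9.61513378e+01]
side case 0.78 [344. 201.] [510.  -9.]
```

Call:
send_rows(
  increments=[0, 0, 0, 0.002, 0, -0.025, 0.045, 0, 0, 0, 0.001, 0, -0.025, 0.045, 0, 0, 0, 0, 0, -0.018, 0.045, 0, 0, 0, 0, 0, -0.01, 0.045, 0, 0, 0, 0, 0, 0, 0.045, 0, 0, 0, 0, 0, 0, 0, 0, 0, 0, 0, 0, 0, 0, 0, 0, 0, 0, 0, 0, 0, 0, 0, 0, 0, 0, 0, 0, 0, 0, 0, 0, 0, 0, 0],
  newtons=60,
)

```text
time_s: 15.03
tool_pos: [451.4, -24.1, 21.4]
tcp_rot: [3.14, 0.0, 1.678]
wrist_force: [-3.9, -0.9, 11.1]
gripper_width: 0.083
finger_force: 59.4
```

Call:
send_rows(
  increments=[0, 0, -0.4, 0.003, 0.003, 0.001, 0, 0, 0, -0.7, 0.006, 0.0055, 0, 0, 0, 0, -0.8, 0.0065, 0.006, 0, 0, 0, 0, -0.8, 0.0065, 0.006, 0, 0, 0, 0, -0.8, 0.0065, 0.006, 0, 0, 0, 0, -0.8, 0.0065, 0.006, 0, 0, 0, 0, -0.8, 0.0065, 0.006, 0, 0, 0, 0, -0.8, 0.0065, 0.006, 0, 0, 0, 0, -0.8, 0.0065, 0.006, 0, 0, 0, 0, -0.8, 0.0065, 0.006, 0, 0, 0, 0, -0.8, 0.0065, 0.006, 0, 0, 0, 0, -0.6, 0.0045, 0.0045, 0, 0],
)

```text
time_s: 16.03
tool_pos: [524.2, 43.7, 21.9]
tcp_rot: [3.14, -0.0, 1.522]
wrist_force: [0.2, 0.3, -3.7]
gripper_width: 0.079
finger_force: 58.5
```

```bash
python3 - <<'E'
from h import *
s=r.observe();print(s["time_s"],s["tool_pos"],np.degrees(s["tcp_rot"]),s["wrist_force"],s["gripper_width"])
c,im=snap("wrist","w5.png")
cv2.imwrite("pics/z5.png",cv2.resize(im[100:400,160:560],None,fx=2,fy=2,interpolation=cv2.INTER_CUBIC))
E
```

```text
16.0333 [524.19863651  43.68405398  21.89763073] [ 1.79929719e+02 -5.48126263e-03  8.71773572e+01] [ 0.23102655  0.2718023  -3.73461625] 0.07892950661330854
```

View pics/z5.png

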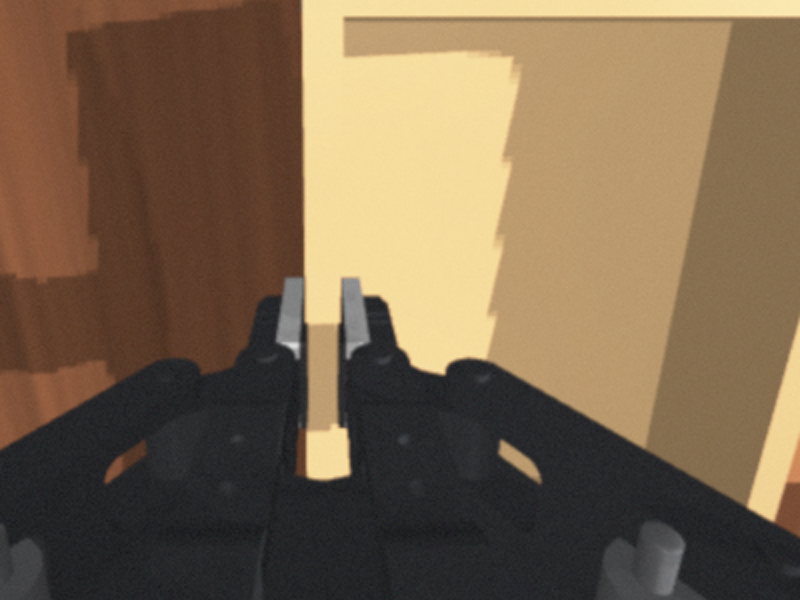

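The picture shows the case's -x wall held squarely between the fingers, parallel to the tool. I'll nudge it toward the stops and watch the force.

Call:
send_rows(
  increments=[0, 0, 0, 0.002, 0.002, 0, 0, 0, 0, 0, 0.002, 0.002, 0, 0, 0, 0, 0, 0.002, 0.002, 0, 0, 0, 0, 0, 0, 0, 0, 0, 0, 0, 0, 0, 0, 0, 0],
)

```text
time_s: 16.5
tool_pos: [529.3, 49.2, 21.5]
tcp_rot: [3.141, -0.0, 1.522]
wrist_force: [-0.4, 3.4, 2.0]
gripper_width: 0.08
finger_force: 59.6
```

Call:
send_rows(
  increments=[0, 0, 0, 0.001, 0, 0, 0, 0, 0, 0, 0.001, 0, 0, 0, 0, 0, 0, 0, 0, 0, 0, 0, 0, 0, 0, 0, 0, 0],
)

```text
time_s: 16.83
tool_pos: [529.3, 49.2, 21.4]
tcp_rot: [-3.139, -0.0, 1.522]
wrist_force: [-11.3, 2.4, 13.9]
gripper_width: 0.083
finger_force: 61.4
```

Call:
send_rows(
  increments=[0, 0, 0, 0, 0.001, 0, 0, 0, 0, 0, 0, 0.001, 0, 0, 0, 0, 0, 0, 0, 0, 0, 0, 0, 0, 0, 0, 0, 0],
)

```text
time_s: 17.17
tool_pos: [529.2, 49.9, 21.4]
tcp_rot: [-3.138, 0.001, 1.522]
wrist_force: [-13.0, -14.8, 15.7]
gripper_width: 0.08
finger_force: 61.5
```

Call:
send_rows(
  increments=[0, 0, 0, 0, 0.001, 0, 0, 0, 0, 0, 0, 0.001, 0, 0, 0, 0, 0, 0, 0, 0, 0, 0, 0, 0, 0, 0, 0, 0],
)

```text
time_s: 17.5
tool_pos: [528.9, 51.2, 21.5]
tcp_rot: [-3.138, 0.002, 1.522]
wrist_force: [-14.0, -23.6, 17.2]
gripper_width: 0.082
finger_force: 61.8
```

Both stops are contacted. Release, rise and check.

Call:
send_rows(
  increments=[0, 0, 0, 0, 0, 0, 0.03, 0, 0, 0, 0, 0, 0, 0.03, 0, 0, 0, 0, 0, 0, 0.03, 0, 0, 0, 0, 0, 0.01, 0.03, 0, 0, 0, 0, 0, 0.03, 0.03, 0, 0, 0, 0.005, 0, 0.04, 0.05, 0, 0, 0, 0.005, -0.005, 0.04, 0.05, 0, 0, 0, 0.005, -0.01, 0.04, 0.05, 0, 0, 0, 0.005, -0.01, 0.04, 0.05, 0, 0, 0, 0.005, -0.01, 0.04, 0.05, 0, 0, 0, 0, -0.01, 0.04, 0.05, 0, 0, 0, 0, 0, 0, 0.05],
)

```text
time_s: 18.5
tool_pos: [559.0, 6.6, 309.9]
tcp_rot: [3.13, 0.001, 1.522]
wrist_force: [0.3, -0.7, 0.2]
gripper_width: 0.585
finger_force: 0.0
```

```bash
python3 - <<'E'
from h import *
s=r.observe();print(s["time_s"],s["tool_pos"],np.degrees(s["tcp_rot"]))
c,im=snap("wrist","w6.png")
for P in [[590,51,50],[655,131,30]]: print(proj(c,P))
cv2.imwrite("pics/z6.png",cv2.resize(im[60:260,240:500],None,fx=3,fy=3,interpolation=cv2.INTER_CUBIC))
n,im2=snap("side","s6.png"); spots("side",n,[("lid",0),("case",0),("roe1",12),("drying_board",0)])
E
```

```text
18.5 [559.00340938   6.57501297 309.90623247] [1.79312842e+02 5.58232222e-02 8.71903017e+01]
[337.8993967  138.96712452]
[381.2081385   77.43308221]
side lid 0.59 [280. 281.] [605. 301.]
side case 0.71 [311. 211.] [592.  54.]
side roe1 0.59 [345. 325.] [438. 379.]
side roe1 0.57 [346. 297.] [449. 313.]
side drying_board 0.79 [348. 317.] [437. 352.]
side drying_board 0.36 [278. 284.] [607. 309.]
```

View pics/z6.png

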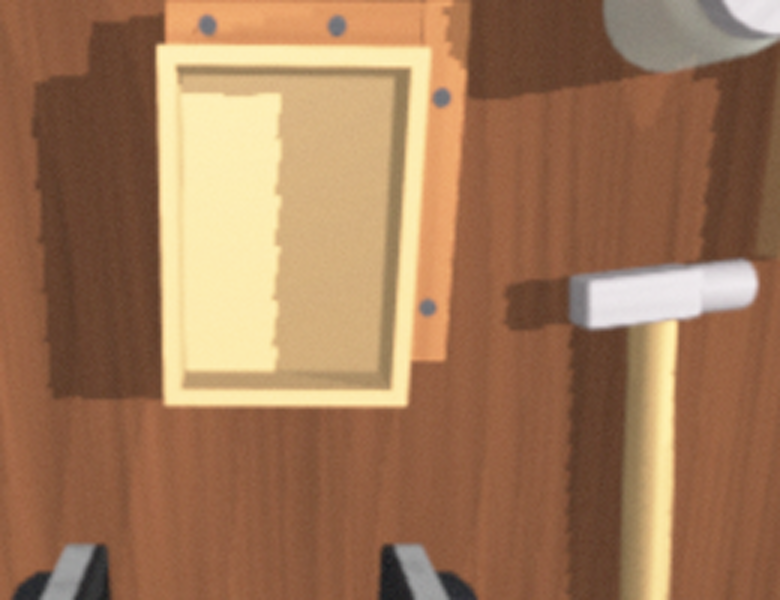

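Case sits against both stops (rim corners at crop (157,46), (431,47), (407,405), (165,405)). Now look at the roes and lid.

Call:
send_rows(
  increments=[0, 0, 0.3, -0.004, 0.028, 0, 0.06, 0, 0, 0.3, -0.004, 0.028, 0, 0.06, 0, 0, 0.3, -0.004, 0.028, 0, 0.06, 0, 0, 0.3, -0.004, 0.028, 0, 0.06, 0, 0, 0.3, -0.004, 0.028, 0, 0.06, 0, 0, 0.3, -0.004, 0.028, 0, 0.06, 0, 0, 0.3, -0.004, 0.028, 0, 0.06, 0, 0, 0.3, -0.004, 0.028, 0, 0.06, 0, 0, 0.4, -0.004, 0.028, 0, 0.06, 0, 0, 0, 0, 0, 0, 0.06, 0, 0, 0, 0, 0, 0, 0.06],
)

```text
time_s: 19.72
tool_pos: [519.2, 261.4, 300.1]
tcp_rot: [-3.14, 0.001, 1.574]
wrist_force: [-0.4, -0.5, -0.6]
gripper_width: 0.703
finger_force: 0.0
```

```bash
python3 - <<'E'
from fit import *
# case pose from w6 (camera pose at that time)
m=viewer.camera_model("wrist"); T=np.eye(4)
T[:3,:3]=R.from_euler('xyz',[179.312842,0.0558,87.1903],degrees=True).as_matrix(); T[:3,3]=[559.003,6.575,309.906]
W=T@np.array(m["T_tool_cam"]); c=(np.array(m["intrinsics"]),W[:3,:3].T,-W[:3,:3].T@W[:3,3])
f=lambda u,v:(u/3+240,v/3+60)
print("case",fit([back(c,f(*p),50) for p in [(157,46),(431,47),(407,405),(165,405)]],122,166))
s=r.observe();print(s["time_s"],s["tool_pos"],np.degrees(s["tcp_rot"]))
c,im=snap("wrist","w7.png"); spots("wrist",c,[("roe1",12),("lid",0),("drying_board",0)])
p=proj(c,[525,340,20]);print(p)
u,v=np.clip((p-[135,100]).astype(int),0,[370,200]); print(u,v)
cv2.imwrite("pics/z7.png",cv2.resize(im[v:v+200,u:u+270],None,fx=2.95,fy=2.95,interpolation=cv2.INTER_CUBIC))
E
```

```text
case (array([588.30680095,  51.07214158]), np.float64(-3.1444786936402194), np.float64(0.2630232072953747))
19.7167 [519.21771753 261.35481705 300.0572232 ] [-1.79882556e+02  4.42454433e-02  9.01771641e+01]
wrist roe1 0.87 [266.  80.] [441. 388.]
wrist roe1 0.64 [273. 134.] [448. 312.]
wrist lid 0.85 [376. 141.] [607. 301.]
wrist drying_board 0.82 [270. 106.] [443. 353.]
wrist drying_board 0.32 [455. 350.] [ 789. -107.]
[324.35247396 114.95812416]
189 14
```

View pics/z7.png

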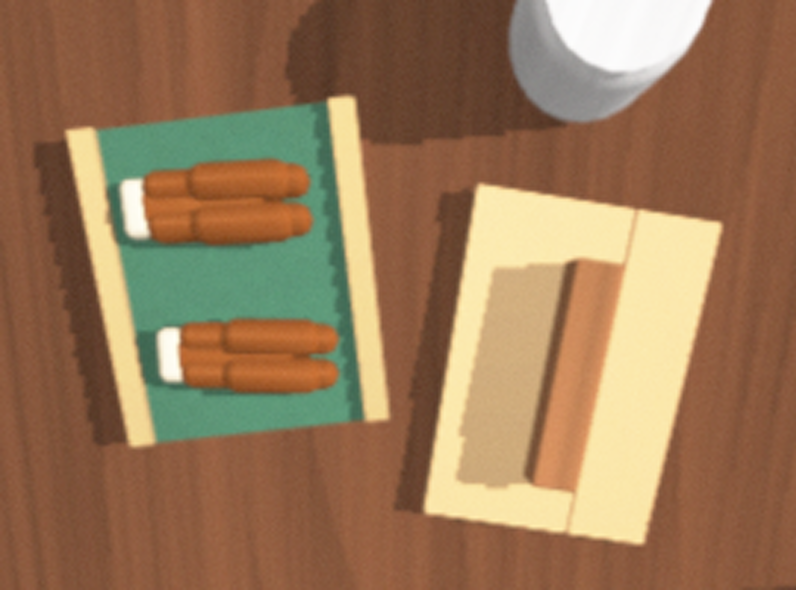

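The picture shows both roes on the green board (crop centres (216,204) and (248,356), nearly along x). The lid's corners are at (478,184), (721,222), (644,545) and (426,514), with its batten up.

```bash
python3 - <<'E'
from fit import *
c=cam("wrist"); im=cv2.imread("pics/w7.png"); f=lambda u,v:(u/2.95+189,v/2.95+14)
P=[back(c,f(*p),12) for p in [(478,184),(721,222),(644,545),(426,514)]]
print("lid",np.round(P).tolist(),fit(P,122,166))
B=[back(c,f(*p),40) for p in [(581,258),(624,263),(573,492),(530,486)]]
print("batten top",np.round(B).tolist(),fit(B,24,110))
hsv=cv2.cvtColor(im,cv2.COLOR_BGR2HSV)
org=cv2.inRange(hsv,(5,170,90),(16,255,255)); wh=cv2.inRange(hsv,(0,0,170),(180,60,255))
m=cv2.morphologyEx(org|wh,cv2.MORPH_CLOSE,np.ones((5,5)))
for k in cv2.findContours(m,cv2.RETR_EXTERNAL,cv2.CHAIN_APPROX_NONE)[0]:
    if cv2.contourArea(k)<500: continue
    mean=k[:,0].mean(0)
    if not(225<mean[0]<310 and 55<mean[1]<160): continue
    Q=np.array([back(c,p[0],23)[:2] for p in k],np.float32); print("roe",mean,cv2.minAreaRect(Q))
E
```

```text
lid [[565.0, 391.0, 12.0], [685.0, 373.0, 12.0], [662.0, 208.0, 12.0], [541.0, 226.0, 12.0]] (array([613.19174461, 299.50904801]), np.float64(-8.084514369347456), np.float64(0.5963593530349093))
batten top [[611.0, 355.0, 40.0], [631.0, 353.0, 40.0], [614.0, 244.0, 40.0], [592.0, 247.0, 40.0]] (array([612.15194246, 300.04868005]), np.float64(-9.11665076651905), np.float64(1.5281916266626914))
roe [272.35810811 134.10810811] ((449.51531982421875, 310.3218994140625), (33.106910705566406, 88.47769927978516), 89.93169403076172)
roe [261.57324841  82.60509554] ((438.0451965332031, 382.0147399902344), (33.698787689208984, 88.44134521484375), 89.93468475341797)
```

Roe A is at (449.5,310), roe B at (438,382), both along x. The lid is at (613,299.5) with yaw about -8.4°. Going for roe A with the tool turned to yaw 0.

Call:
send_rows(
  increments=[0, 0, -6.94, -0.0054, 0.0038, -0.018, 0.06, 0, 0, -6.94, -0.0054, 0.0038, -0.018, 0.06, 0, 0, -6.94, -0.0054, 0.0038, -0.018, 0.06, 0, 0, -6.94, -0.0054, 0.0038, -0.018, 0.06, 0, 0, -6.94, -0.0054, 0.0038, -0.018, 0.06, 0, 0, -6.94, -0.0054, 0.0038, -0.018, 0.06, 0, 0, -6.94, -0.0054, 0.0038, -0.018, 0.06],
)

```text
time_s: 20.5
tool_pos: [482.3, 285.9, 174.5]
tcp_rot: [3.142, 0.0, 0.716]
wrist_force: [0.1, -0.3, 0.1]
gripper_width: 0.706
finger_force: 0.0
```

Call:
send_rows(
  increments=[0, 0, -6.94, -0.0054, 0.0038, -0.018, 0.06, 0, 0, -6.94, -0.0054, 0.0038, -0.018, 0.06, 0, 0, -6.94, -0.0054, 0.0038, -0.018, 0.06, 0, 0, -6.94, -0.0054, 0.0038, -0.018, 0.06, 0, 0, -6.94, -0.0054, 0.0038, -0.018, 0.06, 0, 0, -6.94, -0.0054, 0.0038, -0.018, 0.06, 0, 0, 0, 0, 0, 0, 0.06, 0, 0, 0, 0, 0, 0, 0.06],
)

```text
time_s: 21.17
tool_pos: [449.8, 308.8, 67.0]
tcp_rot: [3.141, 0.001, 0.0]
wrist_force: [0.3, 0.6, -0.2]
gripper_width: 0.7
finger_force: 0.0
```

Call:
send_rows(
  increments=[0, 0, 0, 0, 0.0015, -0.025, 0.06, 0, 0, 0, 0, 0, -0.02, 0.06, 0, 0, 0, 0, 0, -0.011, 0.06, 0, 0, 0, 0, 0, 0, 0.06, 0, 0, 0, 0, 0, 0, 0, 0, 0, 0, 0, 0, 0, 0, 0, 0, 0, 0, 0, 0, 0, 0, 0, 0, 0, 0, 0, 0],
  newtons=40,
)

```text
time_s: 21.83
tool_pos: [450.7, 311.2, 12.7]
tcp_rot: [-3.141, -0.002, -0.003]
wrist_force: [0.1, -2.4, 9.3]
gripper_width: 0.415
finger_force: 41.1
```

Call:
send_rows(
  increments=[0, 0, 0, 0, 0, 0.01, 0, 0, 0, 0, 0, 0, 0.02, 0, 0, 0, 0, 0, 0, 0.02, 0, 0, 0, 0, 0, 0, 0.02, 0, 0, 0, 0, 0, 0, 0.02, 0, 0, 0, 0, 0, 0, 0.01, 0, 0, 0, 0, 0, 0, 0, 0],
)

```text
time_s: 22.42
tool_pos: [451.1, 311.6, 114.0]
tcp_rot: [-3.139, -0.004, -0.003]
wrist_force: [1.2, 0.3, -0.6]
gripper_width: 0.409
finger_force: 40.1
```

Call:
send_rows(
  increments=[0, 0, -0.33, 0.0153, -0.0325, 0, 0, 0, 0, -0.33, 0.0153, -0.0325, 0, 0, 0, 0, -0.33, 0.0153, -0.0325, 0, 0, 0, 0, -0.33, 0.0153, -0.0325, 0, 0, 0, 0, -0.33, 0.0153, -0.0325, 0, 0, 0, 0, -0.33, 0.0153, -0.0325, 0, 0, 0, 0, -0.33, 0.0153, -0.0325, 0, 0, 0, 0, -0.33, 0.0153, -0.0325, 0, 0, 0, 0, -0.33, 0.0153, -0.0325, 0, 0, 0, 0, 0, 0, 0, 0, 0, 0, 0, 0, 0, 0, 0, 0],
)

```text
time_s: 23.33
tool_pos: [587.8, 16.8, 110.3]
tcp_rot: [-3.142, 0.001, -0.058]
wrist_force: [-1.1, 1.0, -1.6]
gripper_width: 0.411
finger_force: 40.3
```

```bash
python3 - <<'E'
from h import *
s=r.observe();print(s["time_s"],s["tool_pos"],np.degrees(s["tcp_rot"]),s["gripper_width"],s["finger_force"])
c,im=snap("scene"); 
q=proj(c,[560,50,40]).astype(int); cv2.imwrite("pics/z8.png",cv2.resize(im[q[1]-70:q[1]+70,q[0]-100:q[0]+100],None,fx=3,fy=3))
spots("scene",c,[("case",0),("roe1",110)])
E
```

```text
23.3333 [587.79229244  16.78400773 110.30295906] [-1.79999125e+02  5.01990166e-02 -3.31764768e+00] 0.4107391537408276 40.32817482948303
scene case 0.63 [357. 167.] [579.  47.]
scene case 0.44 [419. 208.] [780. 152.]
scene roe1 0.71 [345. 138.] [578.   9.]
scene roe1 0.59 [439. 116.] [548. 301.]
```

View pics/z8.png

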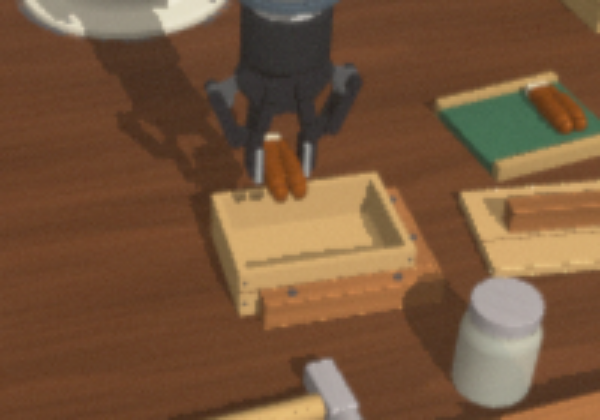

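The roe is held above the case's -y half, and the case is still in the corner. Lower and release.

Call:
send_rows(
  increments=[0, 0, 0, 0, 0.0015, -0.025, 0, 0, 0, 0, 0, 0, -0.025, 0, 0, 0, 0, 0, 0, -0.02, 0, 0, 0, 0, 0, 0, -0.015, 0, 0, 0, 0, 0, 0, -0.01, 0, 0, 0, 0, 0, 0, -0.004, 0, 0, 0, 0, 0, 0, 0, 0, 0, 0, 0, 0, 0, 0, 0.046, 0, 0, 0, 0, 0, 0, 0.046, 0, 0, 0, 0, 0, 0, 0.046],
)

```text
time_s: 24.32
tool_pos: [588.2, 20.0, 13.2]
tcp_rot: [3.142, -0.002, -0.055]
wrist_force: [-0.4, 0.1, 0.3]
gripper_width: 0.541
finger_force: 0.0
```

Call:
send_rows(
  increments=[0, 0, 0, 0, 0, 0.01, 0.046, 0, 0, 0, 0, 0, 0.02, 0.046, 0, 0, 0, 0, 0, 0.03, 0.046, 0, 0, 0, 0, 0, 0.03, 0.046, 0, 0, 0.37, -0.0165, 0.037, 0, 0.06, 0, 0, 0.37, -0.0165, 0.037, 0, 0.06, 0, 0, 0.37, -0.0165, 0.037, 0, 0.06, 0, 0, 0.37, -0.0165, 0.037, 0, 0.06, 0, 0, 0.37, -0.0165, 0.037, 0, 0.06, 0, 0, 0.37, -0.0165, 0.037, 0, 0.06, 0, 0, 0.37, -0.0165, 0.037, 0, 0.06, 0, 0, 0.37, -0.0165, 0.037, 0, 0.06],
)

```text
time_s: 25.32
tool_pos: [454.7, 317.7, 103.5]
tcp_rot: [-3.141, -0.001, -0.003]
wrist_force: [1.6, -0.6, -0.2]
gripper_width: 0.705
finger_force: 0.0
```

Call:
send_rows(
  increments=[0, 0, 0.37, -0.0165, 0.037, 0, 0.06, 0, 0, 0, 0, 0.03, 0, 0.06, 0, 0, 0, 0, 0, 0, 0.06, 0, 0, 0, 0, 0, 0, 0.06],
)

```text
time_s: 25.65
tool_pos: [438.9, 384.5, 103.3]
tcp_rot: [-3.141, -0.001, 0.005]
wrist_force: [-0.4, -0.5, -0.0]
gripper_width: 0.699
finger_force: 0.0
```

```bash
python3 - <<'E'
from h import *
s=r.observe();print(s["time_s"],s["tool_pos"],np.degrees(s["tcp_rot"]))
c,im=snap("side"); spots("side",c,[("case",0),("roe1",15),("lid",0)])
c,im=snap("scene"); spots("scene",c,[("case",0),("roe1",15)])
E
```

```text
25.65 [438.89262607 384.51033298 103.26834495] [-1.79950218e+02 -7.38629741e-02  3.10072359e-01]
side case 0.62 [312. 212.] [590.  57.]
side roe1 0.93 [342. 324.] [446. 381.]
side roe1 0.69 [317. 203.] [582.  35.]
side lid 0.66 [279. 280.] [607. 299.]
scene case 0.79 [361. 169.] [590.  57.]
scene roe1 0.72 [166. 215.] [ 644. -488.]
scene roe1 0.65 [438. 117.] [425. 379.]
scene roe1 0.52 [348. 167.] [591.  16.]
```

Call:
send_rows(
  increments=[0, 0, 0.5, 0, -0.0024, -0.03, 0.06, 0, 0, 0.5, 0, 0, -0.03, 0.06, 0, 0, 0.5, 0, 0, -0.02, 0.06, 0, 0, 0, 0, 0, -0.011, 0.06, 0, 0, 0, 0, 0, 0, 0.06, 0, 0, 0, 0, 0, 0, 0, 0, 0, 0, 0, 0, 0, 0, 0, 0, 0, 0, 0, 0, 0, 0, 0, 0, 0, 0, 0, 0],
)

```text
time_s: 26.75
tool_pos: [439.9, 381.1, 12.7]
tcp_rot: [-3.14, -0.002, 0.029]
wrist_force: [0.4, -0.7, 10.3]
gripper_width: 0.414
finger_force: 40.9
```

Call:
send_rows(
  increments=[0, 0, 0, 0, 0, 0.01, 0, 0, 0, 0, 0, 0, 0.02, 0, 0, 0, 0, 0, 0, 0.02, 0, 0, 0, 0, 0, 0, 0.02, 0, 0, 0, 0, 0, 0, 0.02, 0, 0, 0, 0, 0, 0, 0.01, 0, 0, 0, 0, 0, 0, 0, 0],
)

```text
time_s: 27.33
tool_pos: [440.2, 381.4, 114.1]
tcp_rot: [-3.139, -0.004, 0.029]
wrist_force: [0.6, 0.4, -1.0]
gripper_width: 0.413
finger_force: 39.9
```

Call:
send_rows(
  increments=[0, 0, -0.54, 0.0168, -0.0328, 0, 0, 0, 0, -0.54, 0.0168, -0.0328, 0, 0, 0, 0, -0.54, 0.0168, -0.0328, 0, 0, 0, 0, -0.54, 0.0168, -0.0328, 0, 0, 0, 0, -0.54, 0.0168, -0.0328, 0, 0, 0, 0, -0.54, 0.0168, -0.0328, 0, 0, 0, 0, -0.54, 0.0168, -0.0328, 0, 0, 0, 0, -0.54, 0.0168, -0.0328, 0, 0, 0, 0, -0.54, 0.0168, -0.0328, 0, 0, 0, 0, 0, 0, 0, 0, 0, 0, 0, 0, 0, 0, 0, 0],
)

```text
time_s: 28.25
tool_pos: [590.6, 83.6, 110.3]
tcp_rot: [3.141, 0.001, -0.059]
wrist_force: [-0.8, 0.5, -2.0]
gripper_width: 0.415
finger_force: 40.2
```

```bash
python3 - <<'E'
from h import *
s=r.observe();print(s["time_s"],s["tool_pos"],np.degrees(s["tcp_rot"]),s["gripper_width"],s["finger_force"])
c,im=snap("side"); spots("side",c,[("case",0),("roe1",15)])
E
```

```text
28.25 [590.61689037  83.5741578  110.30673877] [ 1.79994182e+02  5.09318373e-02 -3.36868877e+00] 0.41520936012834037 40.175798535346985
side case 0.56 [313. 212.] [586.  58.]
side roe1 0.68 [311. 187.] [613. -28.]
side roe1 0.51 [314. 200.] [590.  26.]
```

Call:
send_rows(
  increments=[0, 0, 0, 0, 0.0015, -0.025, 0, 0, 0, 0, 0, 0, -0.025, 0, 0, 0, 0, 0, 0, -0.02, 0, 0, 0, 0, 0, 0, -0.015, 0, 0, 0, 0, 0, 0, -0.01, 0, 0, 0, 0, 0, 0, -0.004, 0, 0, 0, 0, 0, 0, 0, 0, 0, 0, 0, 0, 0, 0, 0.046, 0, 0, 0, 0, 0, 0, 0.046, 0, 0, 0, 0, 0, 0, 0.046],
)

```text
time_s: 29.23
tool_pos: [590.9, 87.0, 13.2]
tcp_rot: [-3.141, -0.001, -0.056]
wrist_force: [0.3, -0.7, 0.5]
gripper_width: 0.54
finger_force: 0.0
```

Call:
send_rows(
  increments=[0, 0, 0, 0, 0, 0.01, 0.046, 0, 0, 0, 0, 0, 0.02, 0.046, 0, 0, 0, 0, 0, 0.03, 0.046, 0, 0, -0.4, 0, 0, 0.04, 0.046, 0, 0, -0.4, 0, 0.02, 0.03, 0.046, 0, 0, -0.4, 0, 0.02, 0.03, 0.046, 0, 0, -0.4, 0, 0.02, 0.03, 0.046, 0, 0, -0.4, 0, 0.02, 0.03, 0.046, 0, 0, -0.4, 0, 0.02, 0.03, 0.046, 0, 0, -0.4, 0, 0.02, 0.02, 0.046, 0, 0, 0, 0, 0, 0, 0.046, 0, 0, 0, 0, 0, 0, 0.046],
)

```text
time_s: 30.23
tool_pos: [590.4, 207.7, 284.3]
tcp_rot: [-3.141, -0.003, -0.103]
wrist_force: [0.2, 0.4, -0.8]
gripper_width: 0.539
finger_force: 0.0
```

```bash
python3 - <<'E'
from h import *
s=r.observe();print(s["time_s"],s["tool_pos"],np.degrees(s["tcp_rot"]))
c,im=snap("wrist","w9.png"); print(-c[1].T@c[2],proj(c,[589,51,50]),proj(c,[613,300,12]))
spots("wrist",c,[("case",0),("roe1",15),("lid",0)])
E
```

```text
30.2333 [590.43405547 207.65095192 284.29570063] [-1.79943096e+02 -1.67847420e-01 -5.90903453e+00]
[664.95775223 201.23485833 427.42821217] [436.14173951 164.57288795] [259.22906242 161.85145815]
wrist case 0.71 [426. 159.] [589.  46.]
wrist roe1 0.94 [451. 160.] [586.  15.]
wrist roe1 0.92 [409. 158.] [595.  78.]
wrist lid 0.7 [426. 161.] [586.  46.]
wrist lid 0.61 [257. 162.] [612. 306.]
wrist lid 0.32 [408. 159.] [592.  75.]
```

View pics/w9.png

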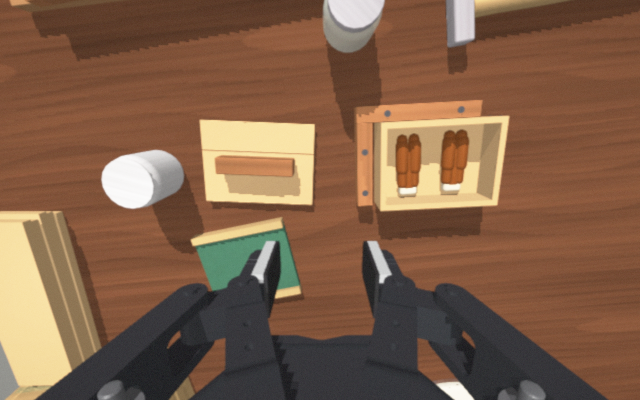

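Both roes lie side by side in the case ((408,165) and (455,160) px), and the lid is undisturbed at (257,163). Before lidding I reseat the case against both stops with shut fingers.

Call:
send_rows(
  increments=[0, 0, 0.375, -0.0118, -0.0192, -0.023, 0, 0, 0, 0.375, -0.0118, -0.0192, -0.023, 0, 0, 0, 0.375, -0.0118, -0.0192, -0.023, 0, 0, 0, 0.375, -0.0118, -0.0192, -0.023, 0, 0, 0, 0.375, -0.0118, -0.0192, -0.023, 0, 0, 0, 0.375, -0.0118, -0.0192, -0.023, 0, 0, 0, 0.375, -0.0118, -0.0192, -0.023, 0, 0, 0, 0.375, -0.0118, -0.0192, -0.023, 0, 0, 0, 0, 0, 0, 0, 0, 0, 0, 0, 0, 0, 0, 0],
)

```text
time_s: 31.27
tool_pos: [494.4, 52.1, 97.1]
tcp_rot: [3.141, 0.004, -0.055]
wrist_force: [0.7, -0.1, 0.6]
gripper_width: 0.002
finger_force: 0.0
```

Call:
send_rows(
  increments=[0, 0, 0, 0, 0, -0.03, 0, 0, 0, 0, 0, 0, -0.03, 0, 0, 0, 0, 0, 0, -0.02, 0, 0, 0, 0, 0, 0, -0.005, 0, 0, 0, 0, 0, 0, 0, 0, 0, 0, 0, 0.004, 0, 0, 0, 0, 0, 0, 0.004, 0, 0, 0, 0, 0, 0, 0.004, 0, 0, 0, 0, 0, 0, 0, 0, 0, 0],
)

```text
time_s: 32.02
tool_pos: [509.9, 53.3, 14.4]
tcp_rot: [-3.141, -0.003, -0.052]
wrist_force: [0.5, -0.4, -0.4]
gripper_width: 0.004
finger_force: 0.0
```

Call:
send_rows(
  increments=[0, 0, 0, 0.003, 0, 0, 0, 0, 0, 0, 0.003, 0, 0, 0, 0, 0, 0, 0, 0, 0, 0, 0, 0, 0, 0, 0, 0, 0],
)

```text
time_s: 32.35
tool_pos: [514.1, 53.3, 13.3]
tcp_rot: [-3.142, -0.0, -0.052]
wrist_force: [-0.2, -0.1, 0.7]
gripper_width: -0.003
finger_force: 0.0
```

Call:
send_rows(
  increments=[0, 0, 0, 0.002, 0, 0, 0, 0, 0, 0, 0, 0, 0, 0, 0, 0, 0, 0, 0, 0, 0],
)

```text
time_s: 32.6
tool_pos: [514.4, 53.3, 13.1]
tcp_rot: [3.142, 0.003, -0.052]
wrist_force: [-6.8, 1.0, 4.8]
gripper_width: -0.001
finger_force: 3.5
```

Call:
send_rows(
  increments=[0, 0, 0, 0.002, 0, 0, 0, 0, 0, 0, 0, 0, 0, 0, 0, 0, 0, 0, 0, 0, 0],
)

```text
time_s: 32.85
tool_pos: [514.4, 53.4, 12.9]
tcp_rot: [3.141, 0.006, -0.052]
wrist_force: [-16.6, 0.3, 11.1]
gripper_width: 0.003
finger_force: 8.0
```

Call:
send_rows(
  increments=[0, 0, 0, -0.01, 0, 0, 0, 0, 0, 0, -0.01, 0, 0, 0, 0, 0, 0, 0, 0, 0.035, 0, 0, 0, 0, 0, -0.02, 0.035, 0, 0, 0, 0, 0.0125, -0.03, 0.01, 0, 0, 0, 0, 0.02, -0.03, 0, 0, 0, 0, 0, 0.02, -0.03, 0, 0, 0, 0, 0, 0.02, -0.015, 0, 0, 0, 0, 0, 0.0145, 0, -0.02, 0, 0, 0, 0, 0, 0, -0.03, 0, 0, 0, 0, 0, 0, -0.025, 0, 0, 0, 0, 0, 0, -0.005, 0],
)

```text
time_s: 33.85
tool_pos: [582.5, -71.4, 9.8]
tcp_rot: [-3.141, 0.005, -0.053]
wrist_force: [-1.2, -0.7, -0.7]
gripper_width: 0.001
finger_force: 0.0
```

Call:
send_rows(
  increments=[0, 0, 0, 0, 0.005, 0, 0, 0, 0, 0, 0, 0.005, 0, 0, 0, 0, 0, 0, 0.005, 0, 0, 0, 0, 0, 0, 0.003, 0, 0, 0, 0, 0, 0, 0, 0, 0, 0, 0, 0, 0, 0, 0, 0],
)

```text
time_s: 34.35
tool_pos: [585.4, -53.4, 14.2]
tcp_rot: [3.141, -0.001, -0.052]
wrist_force: [0.7, -0.0, -0.5]
gripper_width: 0.002
finger_force: 0.0
```

Call:
send_rows(
  increments=[0, 0, 0, 0, 0.003, 0, 0, 0, 0, 0, 0, 0.002, 0, 0, 0, 0, 0, 0, 0, 0, 0, 0, 0, 0, 0, 0, 0, 0],
)

```text
time_s: 34.68
tool_pos: [585.3, -48.9, 13.6]
tcp_rot: [3.141, -0.001, -0.052]
wrist_force: [1.0, -3.2, 2.6]
gripper_width: -0.004
finger_force: 1.4
```

Call:
send_rows(
  increments=[0, 0, 0, 0, 0.002, 0, 0, 0, 0, 0, 0, 0, 0, 0, 0, 0, 0, 0, 0, 0, 0],
)

```text
time_s: 34.93
tool_pos: [585.3, -47.0, 13.5]
tcp_rot: [3.141, -0.001, -0.052]
wrist_force: [0.1, -4.3, 3.4]
gripper_width: -0.0
finger_force: 2.2
```

Call:
send_rows(
  increments=[0, 0, 0, 0, 0.002, 0, 0, 0, 0, 0, 0, 0, 0, 0, 0, 0, 0, 0, 0, 0, 0],
)

```text
time_s: 35.18
tool_pos: [585.1, -45.9, 13.5]
tcp_rot: [3.14, -0.001, -0.052]
wrist_force: [-1.5, -15.7, 5.5]
gripper_width: -0.003
finger_force: 8.0
```

The case slid about 3 mm before bearing firmly, so it is now tight on both stops. Next I check the lid from above before gripping it.

Call:
send_rows(
  increments=[0, 0, 0, 0, -0.012, 0, 0, 0, 0, 0, 0, -0.005, 0.03, 0, 0, 0, 0, 0, 0, 0.04, 0, 0, 0, 0, 0, 0, 0.03, 0.03, 0, 0, 7.05, 0.0021, 0.0245, 0.012, 0.05, 0, 0, 7.05, 0.0021, 0.0245, 0.012, 0.05, 0, 0, 7.05, 0.0021, 0.0245, 0.012, 0.05, 0, 0, 7.05, 0.0021, 0.0245, 0.012, 0.05, 0, 0, 7.05, 0.0021, 0.0245, 0.012, 0.05, 0, 0, 7.05, 0.0021, 0.0245, 0.012, 0.05],
)

```text
time_s: 36.02
tool_pos: [597.2, 86.2, 185.7]
tcp_rot: [-3.141, 0.0, 0.692]
wrist_force: [0.1, 0.0, 0.4]
gripper_width: 0.583
finger_force: 0.0
```

Call:
send_rows(
  increments=[0, 0, 7.05, 0.0021, 0.0245, 0.012, 0.05, 0, 0, 7.05, 0.0021, 0.0245, 0.012, 0.05, 0, 0, 7.05, 0.0021, 0.0245, 0.012, 0.05, 0, 0, 7.05, 0.0021, 0.0245, 0.012, 0.05, 0, 0, 7.05, 0.0021, 0.0245, 0.012, 0.05, 0, 0, 7.05, 0.0021, 0.0245, 0.012, 0.05, 0, 0, 0, 0, 0, 0, 0.05, 0, 0, 0, 0, 0, 0, 0.05],
)

```text
time_s: 36.68
tool_pos: [610.1, 233.0, 257.3]
tcp_rot: [3.141, -0.0, 1.425]
wrist_force: [-0.7, -0.5, -0.1]
gripper_width: 0.588
finger_force: 0.0
```

```bash
cat > lid.py <<'E'
from fit import *
def quad(c,im,z,ctr,win=130,w=122,h=166):
    """pale-pine blob round world point ctr -> fitted rectangle from its 4-gon"""
    hsv=cv2.cvtColor(im,cv2.COLOR_BGR2HSV); m=cv2.inRange(hsv,(10,40,110),(34,170,255))
    p=proj(c,[*ctr,z]); box=np.zeros_like(m); cv2.circle(box,tuple(int(i) for i in p),win,255,-1)
    m=cv2.morphologyEx(m&box,cv2.MORPH_CLOSE,np.ones((15,15)))
    ks=cv2.findContours(m,cv2.RETR_EXTERNAL,cv2.CHAIN_APPROX_NONE)[0]
    k=max(ks,key=lambda k:(cv2.pointPolygonTest(k,(float(p[0]),float(p[1])),False)>=0,cv2.contourArea(k)))
    Q=np.array([back(c,q[0],z)[:2] for q in k],np.float32)
    print("raw",p.round(),cv2.minAreaRect(Q))
E
python3 - <<'E'
from lid import *
s=r.observe();print(s["time_s"],s["tool_pos"],np.degrees(s["tcp_rot"]))
c,im=snap("wrist","w10.png"); spots("wrist",c,[("lid",0),("case",0)])
quad(c,im,12,(613,300)); print(-c[1].T@c[2])
E
```

```text
36.6833 [610.07043328 233.03985218 257.34828377] [ 1.79993035e+02 -2.17848065e-02  8.16553007e+01]
wrist lid 0.7 [311. 118.] [609. 308.]
wrist case 0.95 [323. 281.] [588.  51.]
raw [315. 124.] ((610.039794921875, 270.0130615234375), (353.4517517089844, 327.11846923828125), 9.680801391601562)
[622.007263   307.66589064 400.29248098]
```

```bash
sed -i 's/np.ones((15,15))/np.ones((3,3))/; s/(10,40,110),(34,170,255)/(14,40,110),(34,150,255)/' lid.py; python3 - <<'E'
from lid import *
c=cam("wrist"); im=cv2.imread("pics/w10.png")
quad(c,im,12,(613,300),110)
quad(c,im,50,(589,51),95)
g=im[20:400,210:430].copy(); cv2.imwrite("pics/z10.png",cv2.resize(g,None,fx=1.57,fy=1.57,interpolation=cv2.INTER_CUBIC))
E
```

```text
raw [315. 123.] ((609.5333251953125, 300.6243591308594), (166.15631103515625, 123.90821838378906), 81.42353820800781)
raw [325. 299.] ((586.5587768554688, 61.551734924316406), (165.59335327148438, 125.13509368896484), 86.45152282714844)
```

View pics/z10.png

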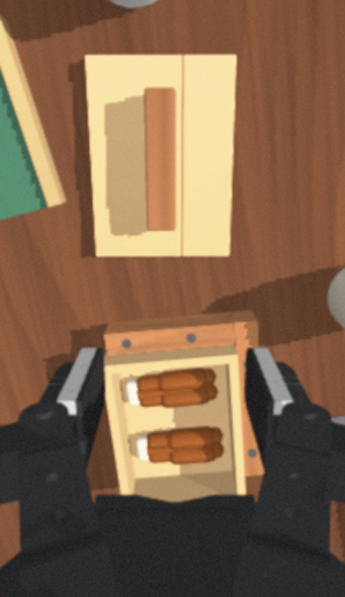

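The crop shows the lid whole and undisturbed, the two roes in the case, and the case tight in the corner. Lid fit is (610.5,300.5), yaw -8.5°. Grip the batten.

Call:
send_rows(
  increments=[0, 0, 0, 0, 0.0096, -0.03, 0.05, 0, 0, 0, 0, 0.0096, -0.03, 0.05, 0, 0, 0, 0, 0.0096, -0.03, 0.05, 0, 0, 0, 0, 0.0096, -0.03, 0.05, 0, 0, 0, 0, 0.0096, -0.03, 0.05, 0, 0, 0, 0, 0.0096, -0.03, 0.05, 0, 0, 0, 0, 0.0096, -0.02, 0.05, 0, 0, 0, 0, 0, 0, 0.05, 0, 0, 0, 0, 0, 0, 0.05],
  newtons=70,
)

```text
time_s: 37.58
tool_pos: [609.5, 298.5, 56.5]
tcp_rot: [-3.139, 0.001, 1.423]
wrist_force: [0.3, -0.1, 1.1]
gripper_width: 0.584
finger_force: 0.0
```

Call:
send_rows(
  increments=[0, 0, 0, 0.001, 0.001, -0.02, 0.05, 0, 0, 0, 0, 0.001, -0.015, 0.05, 0, 0, 0, 0, 0, -0.007, 0.05, 0, 0, 0, 0, 0, 0, 0.05, 0, 0, 0, 0, 0, 0, 0, 0, 0, 0, 0, 0, 0, 0, 0, 0, 0, 0, 0, 0, 0, 0, 0, 0, 0, 0, 0, 0, 0, 0, 0, 0, 0, 0, 0, 0, 0, 0, 0, 0, 0, 0],
  newtons=70,
)

```text
time_s: 38.42
tool_pos: [612.0, 301.5, 17.1]
tcp_rot: [3.14, -0.001, 1.424]
wrist_force: [0.1, -1.9, 6.9]
gripper_width: 0.259
finger_force: 70.0
```

Call:
send_rows(
  increments=[0, 0, 0, 0, 0, 0.01, 0, 0, 0, 0, 0, 0, 0.02, 0, 0, 0, 0, 0, 0, 0.03, 0, 0, 0, 0, 0, 0, 0.03, 0, 0, 0, 0, 0, 0, 0.02, 0, 0, 0, 0, 0, 0, 0.005, 0, 0, 0, 0, 0, 0, 0, 0],
)

```text
time_s: 39.0
tool_pos: [612.0, 301.8, 132.7]
tcp_rot: [3.138, -0.002, 1.424]
wrist_force: [0.6, 0.5, -2.8]
gripper_width: 0.265
finger_force: 69.0
```

```bash
python3 - <<'E'
from h import *
s=r.observe();print(s["time_s"],s["tool_pos"],np.degrees(s["tcp_rot"]),s["gripper_width"],s["finger_force"],s["wrist_force"],s["torque"])
c,im=snap("wrist","w11.png")
d=finder.search_frame("lid","wrist")[:2]; print([(x["conf"],(np.array(x["box"])*[640,400,640,400]).round()) for x in d])
c,im=snap("side"); spots("side",c,[("lid",100),("case",0)])
E
```

```text
39.0 [612.02189283 301.80141408 132.7313224 ] [ 1.79816593e+02 -1.06267815e-01  8.16033319e+01] 0.2652705505542012 68.9814019203186 [ 0.59513951  0.50084921 -2.84347477] [-0.01292668  0.0418525  -0.00972637]
[(0.74, array([197.,  97., 440., 362.]))]
side lid 0.56 [277. 251.] [609. 296.]
side case 0.86 [312. 215.] [586.  71.]
```

```bash
cat > wc.py <<'E'
from lid import *
def wcam(pos,rot):
    m=viewer.camera_model("wrist"); T=np.eye(4); T[:3,:3]=R.from_euler('xyz',rot,degrees=True).as_matrix(); T[:3,3]=pos
    W=T@np.array(m["T_tool_cam"]); return np.array(m["intrinsics"]),W[:3,:3].T,-W[:3,:3].T@W[:3,3]
E
python3 - <<'E'
from wc import *
a=wcam([610.07,233.04,257.35],[179.993,-.0218,81.655]); f=lambda u,v:(u/1.57+210,v/1.57+20)
A,B=[back(a,f(*p),50)[:2] for p in [(107,364),(236,356)]]
u=(B-A)/np.linalg.norm(B-A); n=np.array([-u[1],u[0]])
print("case far corners",A,B,"len",np.linalg.norm(B-A),"yaw",np.degrees(np.arctan2(u[1],u[0])),"centre",(A+B)/2-83*n)
s=r.observe(); b=wcam([612.022,301.801,132.731],[179.817,-.106,81.603]); im=cv2.imread("pics/w11.png")
hsv=cv2.cvtColor(im,cv2.COLOR_BGR2HSV); m=cv2.inRange(hsv,(14,40,110),(34,150,255))
z=132.7-17+12
pts=[]
for x in range(240,400,4):
    col=np.where(m[60:200,x]>0)[0]
    if len(col): pts.append(back(b,(x,60+col[0]),z)[:2])
pts=np.array(pts,np.float32); vx,vy,x0,y0=cv2.fitLine(pts,cv2.DIST_HUBER,0,.01,.01).ravel()
rot=np.radians(81.603); tx=np.array([np.cos(rot),np.sin(rot)]); ty=np.array([np.sin(rot),-np.cos(rot)])
d=np.array([x0,y0])-[612.02,301.8]; print("far edge along tool x",d@tx,"dir deg",np.degrees(np.arctan2(vy,vx)),"expect -8.4")
for row in (130,160,190):
    xs=np.where(m[row]>0)[0]; xs=xs[(xs>150)&(xs<480)]
    L,Rr=[back(b,(q,row),z)[:2]-[612.02,301.8] for q in (xs[0],xs[-1])]; print(row,xs[0],xs[-1],"edges along ty",L@ty,Rr@ty)
E
```

```text
case far corners [537.00548816 138.58193918] [651.51325453 129.54276169] len 114.8639860328459 yaw -4.513536282002144 centre [587.72771805  51.31975255]
far edge along tool x 84.49675621367756 dir deg -8.427728 expect -8.4
130 177 438 edges along ty -73.23023537327428 61.90961197417357
160 189 435 edges along ty -69.18524666435533 62.19524025456186
190 202 431 edges along ty -64.32815077823602 61.945906967692636
```

Call:
send_rows(
  increments=[0, 0, 0.61, -0.0029, -0.028, 0, 0, 0, 0, 0.61, -0.0029, -0.028, 0, 0, 0, 0, 0.61, -0.0029, -0.028, 0, 0, 0, 0, 0.61, -0.0029, -0.028, 0, 0, 0, 0, 0.61, -0.0029, -0.028, 0, 0, 0, 0, 0.61, -0.0029, -0.028, 0, 0, 0, 0, 0.61, -0.0029, -0.028, 0, 0, 0, 0, 0.61, -0.0029, -0.028, 0, 0, 0, 0, 0.61, -0.0029, -0.028, 0, 0, 0, 0, 0, 0, 0, 0, 0, 0, 0, 0, 0, 0, 0, 0],
)

```text
time_s: 40.17
tool_pos: [584.6, 48.2, 129.5]
tcp_rot: [-3.14, 0.0, 1.518]
wrist_force: [-0.5, 1.1, -1.3]
gripper_width: 0.265
finger_force: 68.9
```

```bash
python3 - <<'E'
from h import *
s=r.observe();print(s["time_s"],s["tool_pos"],np.degrees(s["tcp_rot"]),s["gripper_width"],s["finger_force"])
c,im=snap("scene","sc12.png"); spots("scene",c,[("case",0),("lid",110)])
c,im=snap("side"); spots("side",c,[("case",0),("lid",110)])
E
```

```text
40.1667 [584.57642609  48.17362605 129.4868596 ] [-1.79913410e+02  2.14642804e-03  8.69608694e+01] 0.2654891560574541 68.91859889030457
scene case 0.67 [358. 171.] [596.  44.]
scene lid 0.85 [355. 137.] [580.  37.]
side case 0.63 [310. 213.] [594.  63.]
side lid 0.97 [317. 178.] [580.  44.]
side lid 0.42 [253. 340.] [585. 503.]
```

Call:
send_rows(
  increments=[0, 0, 0, 0.001, 0.001, -0.02, 0, 0, 0, 0, 0, 0, -0.02, 0, 0, 0, 0, 0, 0, -0.012, 0, 0, 0, 0, 0, 0, -0.005, 0, 0, 0, 0, 0, 0, 0, 0, 0, 0, 0, 0, 0, 0, 0],
)

```text
time_s: 40.97
tool_pos: [586.2, 50.8, 73.6]
tcp_rot: [3.141, 0.0, 1.521]
wrist_force: [-1.0, -0.3, -1.6]
gripper_width: 0.27
finger_force: 69.0
```

Call:
send_rows(
  increments=[0, 0, 0, 0, 0, -0.002, 0, 0, 0, 0, 0, 0, -0.002, 0, 0, 0, 0, 0, 0, -0.001, 0, 0, 0, 0, 0, 0, 0, 0, 0, 0, 0, 0, 0, 0, 0],
)

```text
time_s: 41.38
tool_pos: [586.1, 50.5, 68.5]
tcp_rot: [3.141, -0.0, 1.52]
wrist_force: [-0.1, 0.3, -1.7]
gripper_width: 0.264
finger_force: 69.0
```

Call:
send_rows(
  increments=[0, 0, 0, 0, 0, -0.001, 0, 0, 0, 0, 0, 0, -0.001, 0, 0, 0, 0, 0, 0, 0, 0, 0, 0, 0, 0, 0, 0, 0],
)

```text
time_s: 41.72
tool_pos: [586.2, 50.5, 67.1]
tcp_rot: [3.141, -0.0, 1.52]
wrist_force: [-3.2, -0.9, 12.8]
gripper_width: 0.266
finger_force: 70.8
```

Call:
send_rows(
  increments=[0, 0, 0, 0, 0, 0, 0.035, 0, 0, 0, 0, 0, 0, 0.045, 0, 0, 0, 0, 0, 0, 0.045, 0, 0, 0, 0, 0, 0, 0.045, 0, 0, 0, 0, 0, 0.02, 0.05, 0, 0, 0, 0, 0, 0.03, 0.05, 0, 0, 0, 0, 0, 0.03, 0.05, 0, 0, 0, 0, -0.01, 0.04, 0.05, 0, 0, 0, 0, -0.02, 0.04, 0.05, 0, 0, 0, 0, -0.02, 0.04, 0.05, 0, 0, 0, 0, 0, 0, 0.05, 0, 0, 0, 0, 0, 0, 0.05],
)

```text
time_s: 42.72
tool_pos: [587.0, 2.3, 263.0]
tcp_rot: [3.137, 0.0, 1.519]
wrist_force: [-0.7, 0.6, -1.0]
gripper_width: 0.585
finger_force: 0.0
```

```bash
python3 - <<'E'
from wc import *
s=r.observe();print(s["time_s"],s["tool_pos"],np.degrees(s["tcp_rot"]))
c,im=snap("wrist","w13.png"); print(-c[1].T@c[2],proj(c,[588,51,62]))
quad(c,im,62,(588,51),110); spots("wrist",c,[("lid",50)])
p=proj(c,[590,51,55]).astype(int); 
A=cv2.resize(im[max(0,p[1]-75):p[1]+75,p[0]-75:p[0]+75],(500,500),interpolation=cv2.INTER_CUBIC)
d,i2=snap("side"); q=proj(d,[590,40,40]).astype(int); B=cv2.resize(i2[q[1]-50:q[1]+50,q[0]-30:q[0]+30],(300,500),interpolation=cv2.INTER_CUBIC)
cv2.imwrite("pics/z13.png",np.hstack([A,B]))
E
```

```text
42.7167 [587.04960365   2.272583   263.0210245 ] [1.79751385e+02 1.40205799e-02 8.70196710e+01]
[591.48961757  77.70152114 405.91757527] [317.71533359 140.41777911]
raw [318. 140.] ((594.4264526367188, 58.195003509521484), (179.8363800048828, 137.41664123535156), 86.87655639648438)
wrist lid 0.76 [319. 135.] [589.  56.]
```

View pics/z13.png

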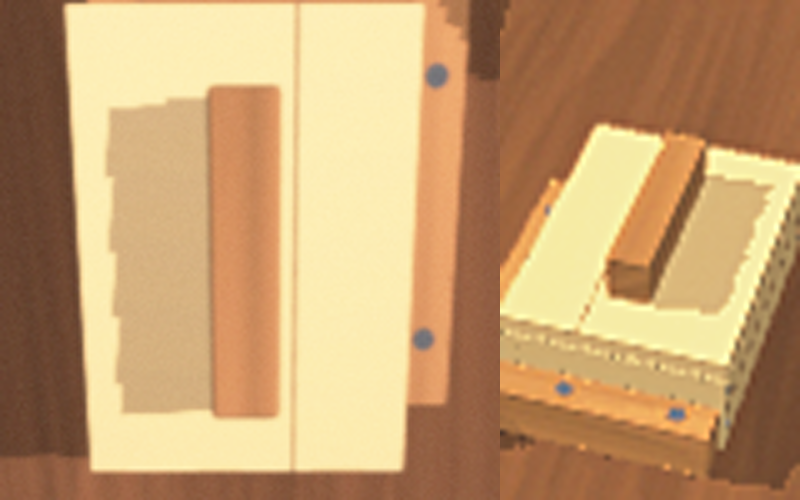

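The lid sits on the case, square to within a degree, with the stops' +x strip visible alongside. Now square it flush: first a two-finger push on the -y face, with the tips low enough to bear on lid and case together.

Call:
send_rows(
  increments=[0, 0, 0, 0, -0.015, -0.033, 0.06, 0, 0, 0, 0, -0.015, -0.033, 0.06, 0, 0, 0, 0, -0.015, -0.033, 0.06, 0, 0, 0, 0, -0.015, -0.033, 0.06, 0, 0, 0, 0, -0.012, -0.033, 0.06, 0, 0, 0, 0, 0, -0.033, 0.06, 0, 0, 0, 0, 0, -0.025, 0.06, 0, 0, 0, 0, 0, -0.012, 0.06, 0, 0, 0, 0, 0, 0, 0.06, 0, 0, 0, 0, 0.01, 0, 0.06, 0, 0, 0, 0, 0.006, 0, 0.06, 0, 0, 0, 0, 0, 0, 0.06],
)

```text
time_s: 43.87
tool_pos: [586.8, -51.2, 27.3]
tcp_rot: [3.14, 0.0, 1.521]
wrist_force: [0.4, -0.1, 0.3]
gripper_width: 0.704
finger_force: 0.0
```

```bash
python3 - <<'E'
from wc import *
c=wcam([587.05,2.273,263.02],[179.751,.014,87.02]); p=proj(c,[590,51,55]).astype(int); print(p)
f=lambda u,v:(u/3.3333+p[0]-75,v/3.3333+max(0,p[1]-75))
print(fit([back(c,f(*q),62) for q in [(66,3),(424,3),(404,470),(91,470)]],122,166))
s=r.observe();print(s["time_s"],s["tool_pos"],s["wrist_force"])
E
```

```text
[319 139]
(array([588.31821212,  51.49945288]), np.float64(-2.9490244957718126), np.float64(0.3684165281373357))
43.8667 [586.78777751 -51.20514662  27.32050912] [ 0.42114914 -0.07428042  0.29571399]
```

Call:
send_rows(
  increments=[0, 0, 0, 0, 0.002, 0, 0.06, 0, 0, 0, 0, 0.002, 0, 0.06, 0, 0, 0, 0, 0.001, 0, 0.06, 0, 0, 0, 0, 0, 0, 0.06, 0, 0, 0, 0, 0, 0, 0.06],
)

```text
time_s: 44.28
tool_pos: [586.1, -47.9, 26.0]
tcp_rot: [3.141, 0.0, 1.52]
wrist_force: [-0.4, 0.3, 0.0]
gripper_width: 0.695
finger_force: 0.0
```

Call:
send_rows(
  increments=[0, 0, 0, 0, 0.001, 0, 0.06, 0, 0, 0, 0, 0.001, 0, 0.06, 0, 0, 0, 0, 0, 0, 0.06, 0, 0, 0, 0, 0, 0, 0.06],
)

```text
time_s: 44.62
tool_pos: [586.0, -45.8, 25.8]
tcp_rot: [-3.141, 0.0, 1.52]
wrist_force: [0.2, -0.2, -0.6]
gripper_width: 0.702
finger_force: 0.0
```

Call:
send_rows(
  increments=[0, 0, 0, 0, 0.001, 0, 0.06, 0, 0, 0, 0, 0.001, 0, 0.06, 0, 0, 0, 0, 0, 0, 0.06, 0, 0, 0, 0, 0, 0, 0.06],
)

```text
time_s: 44.95
tool_pos: [586.0, -43.7, 25.8]
tcp_rot: [-3.142, 0.0, 1.52]
wrist_force: [0.8, -0.2, 0.4]
gripper_width: 0.705
finger_force: 0.0
```

Call:
send_rows(
  increments=[0, 0, 0, 0, 0.001, 0, 0.06, 0, 0, 0, 0, 0.001, 0, 0.06, 0, 0, 0, 0, 0, 0, 0.06, 0, 0, 0, 0, 0, 0, 0.06],
)

```text
time_s: 45.28
tool_pos: [586.1, -43.1, 25.8]
tcp_rot: [3.141, 0.002, 1.52]
wrist_force: [-1.5, -14.2, -1.3]
gripper_width: 0.706
finger_force: 7.2
```

Call:
send_rows(
  increments=[0, 0, 0, 0, 0.001, 0, 0.06, 0, 0, 0, 0, 0.001, 0, 0.06, 0, 0, 0, 0, 0, 0, 0.06, 0, 0, 0, 0, 0, 0, 0.06],
)

```text
time_s: 45.62
tool_pos: [586.1, -42.9, 26.0]
tcp_rot: [3.141, 0.004, 1.52]
wrist_force: [-3.5, -34.6, 1.3]
gripper_width: 0.702
finger_force: 17.1
```

Call:
send_rows(
  increments=[0, 0, 0, 0, 0.001, 0, 0.06, 0, 0, 0, 0, 0.001, 0, 0.06, 0, 0, 0, 0, 0, 0, 0.06, 0, 0, 0, 0, 0, 0, 0.06],
)

```text
time_s: 45.95
tool_pos: [586.2, -42.8, 26.2]
tcp_rot: [3.141, 0.006, 1.52]
wrist_force: [-7.8, -53.7, 1.5]
gripper_width: 0.702
finger_force: 27.0
```

The fingers bore on the rigid case with no light lid contact beforehand, so the lid is flush or a hair proud at +y. Swing round to the -x side, looking at the faces on the way.

Call:
send_rows(
  increments=[0, 0, 0, 0, -0.012, 0, 0.06, 0, 0, 0, 0, -0.016, 0, 0.06, 0, 0, 0, 0, 0, 0.035, 0.06, 0, 0, 0, 0, 0, 0.035, 0.06, 0, 0, 0, 0, 0, 0.035, 0.06, 0, 0, 6.92, -0.0082, 0.0091, 0, 0.06, 0, 0, 6.92, -0.0082, 0.0091, 0, 0.06, 0, 0, 6.92, -0.0082, 0.0091, 0, 0.06, 0, 0, 6.92, -0.0082, 0.0091, 0, 0.06, 0, 0, 6.92, -0.0082, 0.0091, 0, 0.06],
)

```text
time_s: 46.78
tool_pos: [544.5, -19.8, 130.9]
tcp_rot: [3.142, 0.0, 2.13]
wrist_force: [-0.1, 0.2, 0.1]
gripper_width: 0.701
finger_force: 0.0
```

Call:
send_rows(
  increments=[0, 0, 6.92, -0.0082, 0.0091, 0, 0.06, 0, 0, 6.92, -0.0082, 0.0091, 0, 0.06, 0, 0, 6.92, -0.0082, 0.0091, 0, 0.06, 0, 0, 6.92, -0.0082, 0.0091, 0, 0.06, 0, 0, 6.92, -0.0082, 0.0091, 0, 0.06, 0, 0, 6.92, -0.0082, 0.0091, 0, 0.06, 0, 0, 6.92, -0.0082, 0.0091, 0, 0.06, 0, 0, 6.92, -0.0082, 0.0091, 0, 0.06, 0, 0, 0, 0, 0, 0, 0.06, 0, 0, 0, 0, 0, 0, 0.06],
)

```text
time_s: 47.62
tool_pos: [479.4, 52.7, 130.9]
tcp_rot: [-3.142, 0.0, 3.088]
wrist_force: [0.4, 0.5, 0.0]
gripper_width: 0.702
finger_force: 0.0
```

```bash
python3 - <<'E'
from h import *
s=r.observe();print(s["time_s"],s["tool_pos"],np.degrees(s["tcp_rot"]),s["wrist_force"])
c,im=snap("wrist","w14.png"); print([proj(c,P).round() for P in [[527,54,50],[531,137,62],[523,-29,62],[650,48,62]]])
E
```

```text
47.6167 [479.37288455  52.7317297  130.92773091] [-1.79998544e+02  8.12162210e-03  1.76947044e+02] [0.36931973 0.48880399 0.04420372]
[array([324., 257.]), array([421., 264.]), array([227., 264.]), array([324., 375.])]
```

Call:
send_rows(
  increments=[0, 0, 0, 0, 0, -0.035, 0.06, 0, 0, 0, 0, 0, -0.035, 0.06, 0, 0, 0, 0, 0, -0.025, 0.06, 0, 0, 0, 0, 0, -0.008, 0.06, 0, 0, 0, 0, 0, 0, 0.06, 0, 0, 0, 0.012, 0, 0, 0.06, 0, 0, 0, 0.01, 0, 0, 0.06, 0, 0, 0, 0.004, 0, 0, 0.06, 0, 0, 0, 0, 0, 0, 0.06, 0, 0, 0, 0, 0, 0, 0.06],
)

```text
time_s: 48.5
tool_pos: [505.8, 52.5, 28.5]
tcp_rot: [3.142, 0.001, 3.09]
wrist_force: [-0.5, 1.5, 0.2]
gripper_width: 0.7
finger_force: 0.0
```

Call:
send_rows(
  increments=[0, 0, 0, 0.001, 0, 0, 0.06, 0, 0, 0, 0.001, 0, 0, 0.06, 0, 0, 0, 0.001, 0, 0, 0.06, 0, 0, 0, 0, 0, 0, 0.06, 0, 0, 0, 0, 0, 0, 0.06],
)

```text
time_s: 48.92
tool_pos: [508.4, 52.5, 27.8]
tcp_rot: [-3.142, -0.0, 3.09]
wrist_force: [0.6, 0.4, -0.2]
gripper_width: 0.7
finger_force: 0.0
```

Call:
send_rows(
  increments=[0, 0, 0, 0.001, 0, 0, 0.06, 0, 0, 0, 0.001, 0, 0, 0.06, 0, 0, 0, 0.001, 0, 0, 0.06, 0, 0, 0, 0, 0, 0, 0.06, 0, 0, 0, 0, 0, 0, 0.06],
)

```text
time_s: 49.33
tool_pos: [511.5, 52.5, 27.8]
tcp_rot: [-3.142, 0.0, 3.09]
wrist_force: [0.4, 0.3, -0.8]
gripper_width: 0.7
finger_force: 0.0
```

Call:
send_rows(
  increments=[0, 0, 0, 0.001, 0, 0, 0.06, 0, 0, 0, 0.001, 0, 0, 0.06, 0, 0, 0, 0, 0, 0, 0.06, 0, 0, 0, 0, 0, 0, 0.06],
)

```text
time_s: 49.67
tool_pos: [513.5, 52.5, 27.8]
tcp_rot: [-3.142, 0.0, 3.09]
wrist_force: [-0.5, -0.2, 0.2]
gripper_width: 0.698
finger_force: 0.0
```

Call:
send_rows(
  increments=[0, 0, 0, 0.001, 0, 0, 0.06, 0, 0, 0, 0.001, 0, 0, 0.06, 0, 0, 0, 0, 0, 0, 0.06, 0, 0, 0, 0, 0, 0, 0.06],
)

```text
time_s: 50.0
tool_pos: [514.2, 52.6, 27.7]
tcp_rot: [-3.141, -0.002, 3.09]
wrist_force: [-5.7, 0.1, 3.7]
gripper_width: 0.705
finger_force: 3.0
```

Call:
send_rows(
  increments=[0, 0, 0, 0.001, 0, 0, 0.06, 0, 0, 0, 0.001, 0, 0, 0.06, 0, 0, 0, 0, 0, 0, 0.06, 0, 0, 0, 0, 0, 0, 0.06],
)

```text
time_s: 50.33
tool_pos: [514.4, 52.6, 27.5]
tcp_rot: [-3.141, -0.006, 3.09]
wrist_force: [-14.0, 0.3, 9.2]
gripper_width: 0.702
finger_force: 6.9
```

Contact at x=514.3, identical to the earlier seating contact, so the case is tight in x and the lid isn't proud at -x. Back off and take close looks at the -x and +y faces to check flushness.

Call:
send_rows(
  increments=[0, 0, 0, -0.01, 0, 0, 0.06, 0, 0, 0, -0.015, 0, 0, 0.06, 0, 0, 0, 0, 0, 0.02, 0.085, 0, 0, 0, 0, 0, 0.015, 0.085, 0, 0, 0, 0, 0, 0, 0.085, 0, 0, 0, 0, 0, 0, 0.085, 0, 0, 0, 0, 0, 0, 0.085],
)

```text
time_s: 50.92
tool_pos: [492.3, 52.5, 62.5]
tcp_rot: [-3.142, 0.0, 3.09]
wrist_force: [-0.4, 0.2, -0.5]
gripper_width: 0.998
finger_force: 0.0
```

```bash
python3 - <<'E'
from h import *
s=r.observe();print(s["time_s"],s["tool_pos"],np.degrees(s["tcp_rot"]),s["wrist_force"])
c,im=snap("wrist","w15.png"); print([proj(c,P).round() for P in [[527,54,50],[531,137,62],[531,137,50],[523,-29,62],[650,48,62]]])
E
```

```text
50.9167 [492.31005272  52.50454944  62.52591903] [-1.79999495e+02  8.54433725e-03  1.77054834e+02] [-0.41738564  0.23254686 -0.5027028 ]
[array([324., 290.]), array([461., 302.]), array([452., 290.]), array([188., 302.]), array([324., 444.])]
```

Call:
send_rows(
  increments=[0, 0, 0, -0.01, 0, 0.035, 0.05, 0, 0, 0, 0, 0, 0.035, 0.05, 0, 0, -6.92, 0.0082, 0.003, 0, 0.05, 0, 0, -6.92, 0.0082, 0.003, 0, 0.05, 0, 0, -6.92, 0.0082, 0.003, 0, 0.05, 0, 0, -6.92, 0.0082, 0.003, 0, 0.05, 0, 0, -6.92, 0.0082, 0.003, 0, 0.05, 0, 0, -6.92, 0.0082, 0.003, 0, 0.05],
)

```text
time_s: 51.63
tool_pos: [531.7, 70.6, 131.9]
tcp_rot: [-3.141, -0.001, 2.359]
wrist_force: [-0.3, 0.1, -0.7]
gripper_width: 0.586
finger_force: 0.0
```

Call:
send_rows(
  increments=[0, 0, -6.92, 0.0082, 0.003, 0, 0.05, 0, 0, -6.92, 0.0082, 0.003, 0, 0.05, 0, 0, -6.92, 0.0082, 0.003, 0, 0.05, 0, 0, -6.92, 0.0082, 0.003, 0, 0.05, 0, 0, -6.92, 0.0082, 0.003, 0, 0.05, 0, 0, -6.92, 0.0082, 0.003, 0, 0.05, 0, 0, -6.92, 0.0082, 0.03, 0, 0.05, 0, 0, 0, 0, 0.03, 0, 0.05, 0, 0, 0, 0, 0, 0, 0.05, 0, 0, 0, 0, 0, 0, 0.05],
)

```text
time_s: 52.47
tool_pos: [588.6, 149.6, 131.7]
tcp_rot: [-3.14, 0.0, 1.522]
wrist_force: [-0.5, -0.7, -0.1]
gripper_width: 0.585
finger_force: 0.0
```

```bash
python3 - <<'E'
from h import *
s=r.observe();print(s["time_s"],s["tool_pos"],np.degrees(s["tcp_rot"]),s["wrist_force"])
c,im=snap("wrist","w16.png"); print([proj(c,P).round() for P in [[593,134,50],[533,137,62],[653,131,62],[588,51,62]]])
E
```

```text
52.4667 [588.56490155 149.63062007 131.70615291] [-1.79923399e+02  1.57929053e-02  8.72258087e+01] [-0.53374046 -0.70103026 -0.06518034]
[array([326., 226.]), array([253., 232.]), array([398., 232.]), array([324., 316.])]
```

```bash
python3 - <<'E'
from h import *
a=cv2.imread("pics/w15.png")[250:330,180:460]; b=cv2.imread("pics/w16.png")[190:260,225:425]
d,i2=snap("side"); q=proj(d,[590,60,40]).astype(int); s=i2[q[1]-32:q[1]+32,q[0]-34:q[0]+34]
c,i3=snap("scene"); p=proj(c,[590,51,40]).astype(int); t=i3[p[1]-34:p[1]+34,p[0]-45:p[0]+45]
up=lambda x,w,h:cv2.resize(x,(w,h),interpolation=cv2.INTER_CUBIC)
cv2.imwrite("pics/z16.png",np.vstack([up(a,800,228),np.hstack([up(b,420,147),up(b,380,147)*0])[:100] if 0 else up(b,800,280)[0:0],np.hstack([up(b,400,372)[116:256] if 0 else cv2.copyMakeBorder(up(b,400,140),116,116,0,0,cv2.BORDER_CONSTANT),up(t,400,372)])]))
cv2.imwrite("pics/s16.png",s)
E
```

```text
(no output)
```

View pics/z16.png

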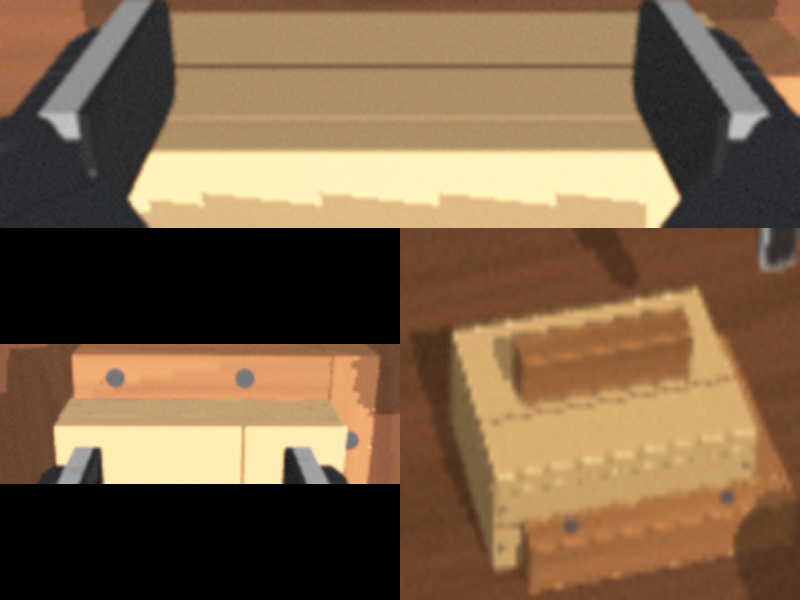

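The composite shows the -x faces continuous, with only a thin (<1 mm) lit sliver of rim at the seam, parallel all along. The +y face runs down onto the stop strip with no step. A quick numeric check of the +y overhang:

```bash
python3 - <<'E'
from wc import *
c=wcam([588.565,149.631,131.706],[-179.923,.0158,87.226]); g=cv2.imread("pics/w16.png").astype(float)
for x in (275,300,330,350):
    col=g[195:250,x-3:x+4].mean(1); d=np.abs(np.diff(col,axis=0)).sum(1)
    tops=sorted(np.argsort(d)[-5:]+195.5); print(x,tops,d[np.argsort(d)[-5:]].round())
    rows=col.sum(1).round().astype(int); 
    if x==330: print(rows.tolist())
for z,y in [(62,134),(50,134),(30,134)]:
    print(z,proj(c,[592,y,z]), "px/mm",proj(c,[592,y+1,z])[1]-proj(c,[592,y,z])[1])
a=wcam([492.31,52.505,62.526],[-180,.0085,177.055]); h=cv2.imread("pics/w15.png").astype(float)
print(h[250:312,318:330].mean(1).sum(1).round().astype(int).tolist()); 
for z in (62,50): print(z,proj(a,[525.5,53,z]),"px/mm",proj(a,[526.5,53,z])[1]-proj(a,[525.5,53,z])[1])
E
```

```text
275 [np.float64(195.5), np.float64(230.5), np.float64(240.5), np.float64(241.5), np.float64(242.5)] [ 54.  60.  76. 116. 131.]
300 [np.float64(195.5), np.float64(217.5), np.float64(229.5), np.float64(230.5), np.float64(231.5)] [ 25.  29.  40.  66. 124.]
330 [np.float64(195.5), np.float64(217.5), np.float64(229.5), np.float64(230.5), np.float64(231.5)] [ 26.  26.  43.  77. 118.]
[400, 478, 502, 510, 516, 522, 519, 516, 508, 499, 494, 495, 495, 492, 486, 479, 473, 468, 475, 486, 492, 497, 480, 473, 472, 471, 471, 471, 472, 473, 472, 473, 467, 469, 475, 501, 619, 662, 669, 668, 670, 669, 668, 668, 669, 668, 669, 669, 669, 670, 672, 670, 670, 670, 672]
350 [np.float64(195.5), np.float64(202.5), np.float64(211.5), np.float64(230.5), np.float64(231.5)] [ 40.  43.  47.  88. 107.]
62 [324.55827562 231.95169379] px/mm -1.1142382034908564
50 [324.39059007 226.5007246 ] px/mm -1.0677747920261993
30 [324.1439515  218.48322292] px/mm -0.9982498231429418
[241, 250, 258, 276, 353, 406, 420, 421, 422, 421, 420, 420, 420, 419, 422, 422, 419, 419, 422, 419, 419, 411, 340, 297, 376, 414, 420, 418, 419, 418, 417, 421, 420, 418, 419, 419, 418, 417, 419, 420, 442, 456, 432, 418, 416, 418, 417, 419, 419, 419, 421, 426, 498, 612, 673, 688, 690, 689, 690, 689, 690, 690]
62 [322.59104538 303.67611886] px/mm 1.38863848293596
50 [322.46705765 291.81848161] px/mm 1.3195169614781435
```

+y edge is flush to within about 1 mm and the -x sliver is about 0.2 mm. Raise the arm clear and hand in after a final check.

Call:
send_rows(
  increments=[0, 0, 0, 0, 0, 0.03, 0.05, 0, 0, 0, 0, 0, 0.03, 0.05, 0, 0, 0, 0, 0, 0.03, 0.05, 0, 0, 0, 0, 0, 0.03, 0.05, 0, 0, 0, 0, 0, 0, 0.05, 0, 0, 0, 0, 0, 0, 0.05, 0, 0, 0, 0, 0, 0, 0.05, 0, 0, 0, 0, 0, 0, 0.05],
)

```text
time_s: 53.28
tool_pos: [588.4, 147.9, 251.5]
tcp_rot: [-3.14, 0.0, 1.52]
wrist_force: [-0.3, -1.0, 0.6]
gripper_width: 0.583
finger_force: 0.0
```

```bash
python3 - <<'E'
from h import *
s=r.observe();print(s["time_s"],s["tool_pos"],s["wrist_force"])
c,im=snap("side"); spots("side",c,[("lid",50),("case",0),("jar",0),("nail_tin",0),("hammer",0),("offcut1",0)])
c,im=snap("scene"); spots("scene",c,[("lid",50),("offcut1",-175)])
print(r.job_done())
E
```

```text
53.2833 [588.3953581  147.93654245 251.52714038] [-0.3460958  -1.00490559  0.55105039]
side lid 0.71 [316. 198.] [581.  53.]
side case 0.61 [310. 212.] [596.  60.]
side jar 0.9 [236. 224.] [775. 156.]
side nail_tin 0.65 [255. 340.] [610. 450.]
side hammer 0.81 [262. 167.] [ 793. -103.]
side offcut1 0.58 [367. 127.] [ 503. -431.]
scene lid 0.82 [361. 154.] [583.  57.]
scene lid 0.73 [184. 180.] [ 564. -433.]
scene lid 0.47 [420. 205.] [814. 129.]
scene offcut1 0.66 [167. 214.] [ 446. -537.]
scene offcut1 0.64 [168. 245.] [ 576. -533.]
scene offcut1 0.62 [163. 254.] [ 609. -545.]
the job is handed in; nothing more can be done
None
```

I handed the job in at 53 s: the three offcuts present are in the tub, the case is tight against both stops with both roes inside, and the lid is square and flush to about 1 mm where I could measure it (the -x and +y faces). The hammer, jar and nail tin were not disturbed.

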